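Discharge a sample dish and start the moisture analyser

TASK

The sample dish stands on the pedestal before the muzzle of the antistatic gun: squeeze the gun's trigger fully home for a moment and let it go. Then carry the dish, kept level, to the moisture analyser and set it upright and centred on the small round pan rest under the open cover, let go, fold the cover fully shut, and last press the large round start key all the way down. Leave the dish in there, and leave the other loose things on the bench where they are.

Things in the scene. Friction and masses are not known exactly. Their poses are not given: they have to be found in the camera images.
- ioniser: Stand of the antistatic gun, fixed to the bench: dark base plate 130 x 340 x 8 mm, from 45 mm before to 85 mm behind its origin, which lies on the bench mid-length. x points away from the robot, y along the gun from muzzle to rear. The gun's barrel lies level over x = 0, from y = -10 mm (muzzle tip) to 147 mm; a post and clamp hold it from behind (x = 65 mm, y = 20 mm).
- grip: Grey pistol body and its grip, fixed on the stand. Origin on the barrel's axis, 175 mm above the bench; barrel 40 mm across. The grip, 28 mm wide, hangs below it, 7 to 31 mm from the origin along y, and leans 25 degrees: its foot, 74 mm above the bench, comes towards the robot. The barrel roofs it over, so the tool must come tilted, pointing forward and down, closing along y.
- trigger (a joint): Black trigger blade, 18 mm wide, 12 mm thick, 64 mm long, hinged under the barrel on the muzzle side of the grip. 0 = released, 0.30 rad = fully home against its stop; a spring returns it. Fully home takes about 8 N at the height of squeeze.
- squeeze (a point): Point 62 mm below the barrel's axis along the leaning grip, midway between the back of the grip and the front of the trigger blade when the trigger is fully home. The grip's back is 20.5 mm to +y; the trigger's front 34.5 mm to -y released, 21 mm home. Close the fingers centred here or a few mm to +y; come in centred about 7 mm to -y for room.
- pedestal_top (a point): Centre of the pedestal's top, an aluminium disc 64 mm across, 100 mm above the bench, on the gun stand.
- dish: Loose round aluminium sample dish, 64 mm across, 18 mm high, about 90 g, holding a white pressed tablet. Origin at the centre of its underside; z up. A handle bar sticks out along its -x, from 28 to 64 mm from the centre, 10 mm wide (along y), 14 mm tall, from 15 to 29 mm above the underside.
- dish_grip (a point): Middle of the dish's handle bar, 48 mm from the centre along -x and 22 mm above the underside.
- pan_rest (a point): Centre of the top of the analyser's pan rest: a steel disc 60 mm across on a short stem, 8 mm above the deck, 93 mm above the bench. The dish's origin must come to this point, handle any way round that fits under the cover (best towards the robot).
- analyser: White moisture analyser, fixed to the bench: 330 mm deep (x), 200 mm wide (y). Origin on the bench under its middle; x points away from the robot. Keypad step in front (x = -165 to -60 mm) 55 mm high; slate deck behind it, 85 mm high.
- cover (a joint): White heater cover, a box open below, 170 mm (x) x 150 mm (y) x 70 mm, hinged at its far lower edge. 0 = fully shut on the deck, about 1.6 rad = standing open. A stiff hinge: it stays where it is left; it takes about 3 to 6 N at the bar.
- cover_hinge (a point): Middle of the cover's hinge axis (parallel to the analyser's y), 125 mm behind the analyser's origin, 87 mm above the bench.
- cover_bar (a point): Middle of the steel bar handle on the cover's front face: round bar 10 mm thick, 84 mm long, parallel to the hinge, 32 mm clear of the face (centre), 207 mm from the hinge axis. In the shut position it is 202 mm in front of the hinge and 45 mm above it.
- start_top (a point): Centre of the top of the large round start key (26 mm across), at the right front of the keypad step; z is up.
- start (a joint): Start key: 0 = up, 0.005 m = all the way down; sprung, 5 N.
- vial: Bystander: a glass vial with cap, 24 mm across, 55 mm tall, standing on the gun stand's base plate between gun and pedestal. Origin: centre of its underside.
- reagent: Bystander: an amber bottle 60 mm across, 110 mm tall, behind the gun stand. Origin: centre of its underside.
- beaker: Bystander: a glass beaker 68 mm across, 85 mm tall, behind the gun stand. Origin: centre of its underside.
- spatula: Bystander: a flat steel micro-spatula 165 mm long, 5 mm thick, lying in front of the gun stand. Origin: centre of its underside.
- mortar: Bystander: a white bowl 90 mm across, 50 mm tall, at the left side of the bench. Origin: centre of its underside.
- tub: Bystander: a white tub 90 mm across, 90 mm tall, at the right side of the bench. Origin: centre of its underside.
- pot: Bystander: a small white pot 40 mm across, 50 mm tall, at the left side of the bench. Origin: centre of its underside.
Not all that is in view belongs to the job. Several things have the shape of the dish; the one meant has the colours described above.

How it is judged:
By the outcome, as a careful person would: the job done as asked, in the order asked, and still so for the second after the job is handed in, with the robot touching nothing.
It also fails if it takes over 72 s, if anything falls off the work surface, if the arm or the gripper's body presses on something with over 40 N, if the wrist force passes 120 N, or if a joint passes its speed limit or range.

ROBOT

A 6-joint arm with a two-finger parallel gripper is mounted at the origin on the work surface. World frame = base frame: x ahead of the robot, y to its left, z up, the work surface at z = 0. Lengths are in mm, angles in rad, forces in N, time in s.
With the tool pointing down it reaches from about 400 to 925 mm from the base axis. Payload 12.5 kg.
Tool frame: the origin (TCP) lies midway between the tips of the shut fingers; the grasp point (between the pads) lies env.grasp_offset behind it (env.grasp_offset is the distance from the TCP to the grasp point, in mm); z points along the fingers, y is the line along which they close (so a half turn about z gives the same grasp; the last joint's range is limited). The gripper opens to 95 mm and grips with 3 to 60 N. Pads are 20 mm wide; open, the fingers measure 119 mm over their backs; the gripper's body (75 mm by 180 mm) begins 59 mm behind the grasp point.
Start: joints at [-1.236, 0.491, 1.559, -0, 1.092, -0.106], TCP at [266.689, -565.264, 214.661] pointing down, gripper open.
Joint ranges: [-3.1, 3.1], [-0.84, 2.19], [0.05, 2.79], [-1.13, 4.28], [0.06, 2.93], [-2.69, 2.69]. Speed limits (rad/s): [2.22, 2.22, 2.79, 3.14, 3.14, 3.14].

INTERFACE

Orientations are given as [roll, pitch, yaw] about the fixed x, y, z axes, in that order (R = Rz(yaw) Ry(pitch) Rx(roll)).
In Python, from cell import env gives the robot as it stands.
- The arm moves only by the shell command python3 -m handwheel 'ROWS' [OPENING] [FORCE]. ROWS is JSON, one flat list of numbers, 6 for each row, row after row: the shift along the tool's x, y, z in units of 0.3 m (1.0 is 0.3 m), then the turn, a rotation vector about the tool's x, y, z in units of pi/2 rad (1.0 is pi/2 rad). In form: [x, y, z, ax, ay, az, x, y, z, ax, ay, az, ...]. A call has 1 to 5 rows; each row shifts and turns the commanded pose from where the row before left it, along the tool's axes as they then stand; what a row does not reach is not made up. A row lasts 1/10 s, in which the tool goes at most 50 mm and 8.59 degrees, less where a joint would pass 70% of its speed; a pose out of reach is approached as far as the arm can. A call with a number of a shift or a turn outside -1 to 1 is refused whole. A call with a gripper value outside its range is refused whole. OPENING is the finger opening in mm, from 0 to 95.1, set as the call begins (- or left out, the last holds). The fingers move at their own pace and stop on an object; FORCE is the grip in N (left out, the last holds). Time passes only in rows, so rows that do not move let the fingers close. It gives the time, the measured TCP pose, the force, the opening and the grip force at its end, in the units of the state.
- env.get_obs(): the state, without advancing time (a new reading comes with each control period).
- env.get_image(name): name is "scene" or "top"; returns the picture (384x512x3 uint8, blue, green, red); there is no depth.
- env.camera_model(name): a dict with "K" (3x3 intrinsics, pixels), "T" (4x4, takes a point from camera to world coordinates). Camera axes: x right, y down, z forward; pixel columns grow to the right and rows downward; lengths in mm; the calibration is good to about 2 mm. A picture is of the moment at which its call begins. camera_model takes no time and is no camera call.
- env.sign_off(): hands the job in; it is judged then, once.
The state is a dict: "time_s": time; "joint_positions": joint angles; "joint_velocities": joint speeds; "tau": joint torques, N m; "position": TCP position; "eef_rot": TCP orientation; "wrist_force": force on the tool from outside, world axes, zero at the start; "moment": the same for the moment, N m; "grip_width": finger opening in mm; "grasp_force": force on a finger pad.
Only numpy, scipy, OpenCV 4.12 (cv2) and the standard library are available. Lean on these libraries where they do the work, as an engineer would, in place of code of your own. Each camera call takes 0.05 s, during which the arm holds its last target. There are 200 camera calls.

## Working session

There is one attempt and no reset: what is moved stays moved. The work goes in short steps, Python scripts to look and compute and a shell command to move; the robot and the scene stay as the last step left them, time stands still between calls to the robot, and variables do not carry over. Pictures are saved under pics/ and viewed, at most 10 in all, crops included, and the job is handed in when it is done.

```bash
mkdir -p pics; ls; python3 - <<'E'
from cell import env
import cv2,numpy as np
np.set_printoptions(precision=4,suppress=True)
for n in("scene","top"):
    cv2.imwrite(f"pics/{n}0.png",cv2.resize(env.get_image(n),(800,600),interpolation=cv2.INTER_CUBIC)); m=env.camera_model(n); print(n,np.array(m["K"]),np.array(m["T"]))
print(env.grasp_offset,env.get_obs())
E
```

```text
pics
scene [[468.8402   0.     247.8915]
 [  0.     468.8402 195.2051]
 [  0.       0.       1.    ]] [[  -0.9842    0.1388   -0.1102  652.8838]
 [   0.1771    0.7492   -0.6383  990.4663]
 [  -0.006    -0.6477   -0.7619 1323.9544]
 [   0.        0.        0.        1.    ]]
top [[385.3957   0.     257.9216]
 [  0.     385.3957 187.3838]
 [  0.       0.       1.    ]] [[   0.0348   -0.9721    0.232   150.9202]
 [  -0.9994   -0.0343    0.0064    0.9864]
 [   0.0018   -0.2321   -0.9727 1517.7314]
 [   0.        0.        0.        1.    ]]
18.8 {'time_s': 0.1, 'joint_positions': array([-1.2356,  0.4915,  1.5594,  0.    ,  1.0917, -0.1056]), 'joint_velocities': array([-0.0019, -0.0023, -0.0018, -0.0001, -0.0008,  0.0006]), 'tau': array([  0.0019, -61.3623, -25.8605,   0.0693,   0.047 ,  -0.0001]), 'position': array([ 266.6233, -565.031 ,  214.1203]), 'eef_rot': array([-3.1406, -0.0001,  0.4408]), 'wrist_force': array([ 0.3727, -0.6537,  0.4953]), 'moment': array([ 0.0071, -0.0256, -0.0376]), 'grasp_force': 0.0, 'grip_width': 95.14197442297917}
```

View pics/scene0.png

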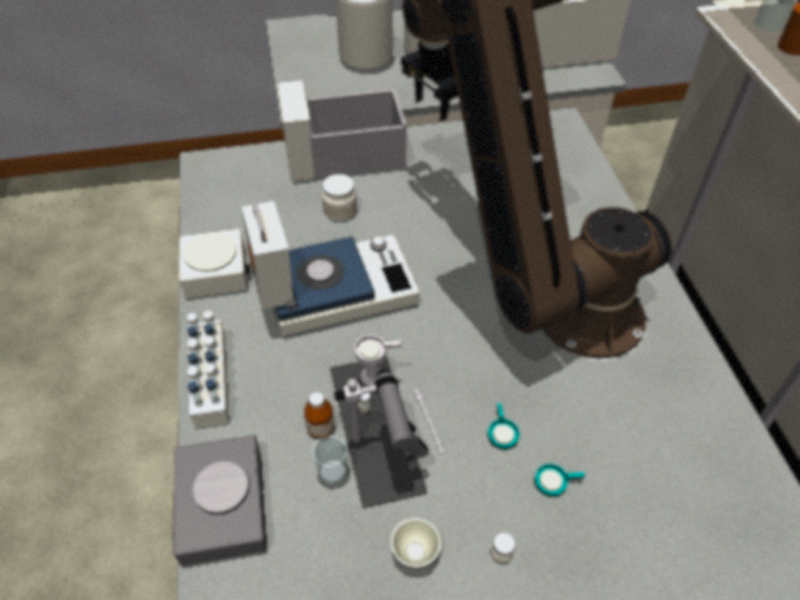

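View pics/top0.png

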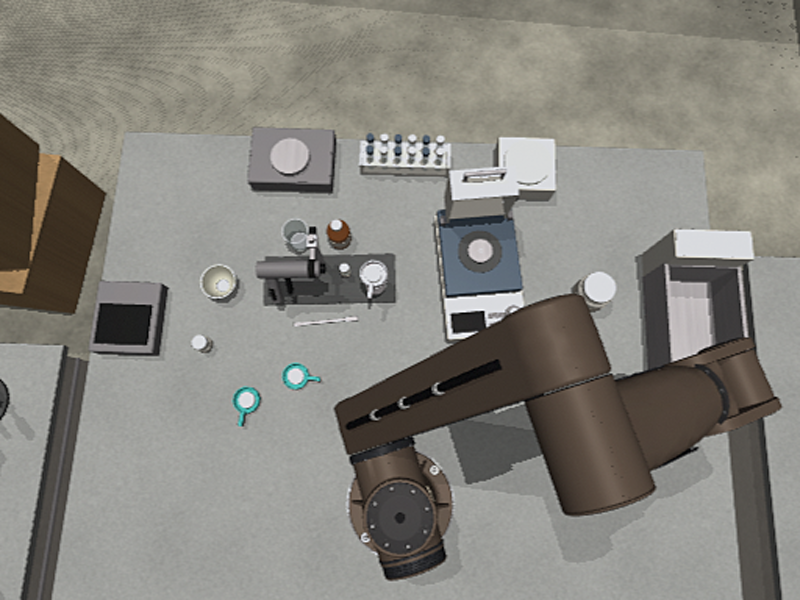

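The scene and top views both show three dish-like things. The aluminium dish with a white tablet is on the pedestal at scene (370,350) / top (373,278). The two teal dishes are at scene (503,432), (550,480) / top (295,377), (247,402). I choose the aluminium one and will check it in a close crop.

```bash
cat > h.py <<'E'
import cv2,numpy as np
from scipy.optimize import least_squares
from scipy.spatial.transform import Rotation as Ro
np.set_printoptions(precision=4,suppress=True)
def cams():
    from cell import env
    return {n:(np.array(env.camera_model(n)["K"]),np.array(env.camera_model(n)["T"])) for n in("scene","top")}
def proj(c,p):
    K,T=c; q=K@(T[:3,:3].T@(np.asarray(p,float)-T[:3,3])); return q[:2]/q[2]
def tri(C,s,t):
    r=least_squares(lambda p:np.r_[proj(C["scene"],p)-s,proj(C["top"],p)-t],[600,0,100]); return r.x,np.abs(r.fun).max()
def onz(c,uv,z):
    K,T=c; d=T[:3,:3]@np.linalg.solve(K,[*uv,1]); return T[:3,3]+d*(z-T[2,3])/d[2]
def crop(im,x0,y0,w,h,W,H):
    o=cv2.resize(im[y0:y0+h,x0:x0+w],(W,H),interpolation=cv2.INTER_CUBIC); f=W/w
    for v in range((x0+9)//10*10,x0+w,10):
        X=int((v-x0+.5)*f); cv2.line(o,(X,0),(X,5),(0,0,255),1); 
        if v%20==0: cv2.putText(o,str(v),(X-10,15),0,.33,(0,0,255),1)
    for v in range((y0+9)//10*10,y0+h,10):
        Y=int((v-y0+.5)*f); cv2.line(o,(0,Y),(5,Y),(0,0,255),1); cv2.putText(o,str(v),(6,Y+4),0,.33,(0,0,255),1)
    return o
def st():
    from cell import env
    o=env.get_obs(); return o["position"],Ro.from_euler("xyz",o["eef_rot"]).as_matrix(),o
E
python3 - <<'E'
from h import *
from cell import env
s=env.get_image("scene");t=env.get_image("top")
cv2.imwrite("pics/gun.png",np.hstack([crop(s,200,210,80,114,400,570),crop(t,160,140,100,60,400,240) if 0 else np.vstack([crop(t,162,138,96,66,400,275),crop(s,170,125,104,77,400,295)])]))
cv2.imwrite("pics/top_an.png",crop(t,270,100,80,120,400,600))
E
```

```text
(no output)
```

View pics/gun.png

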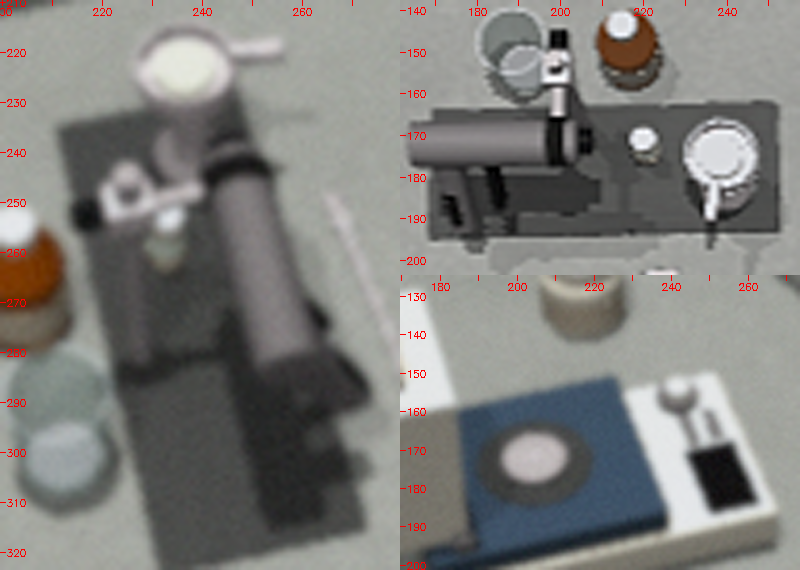

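View pics/top_an.png

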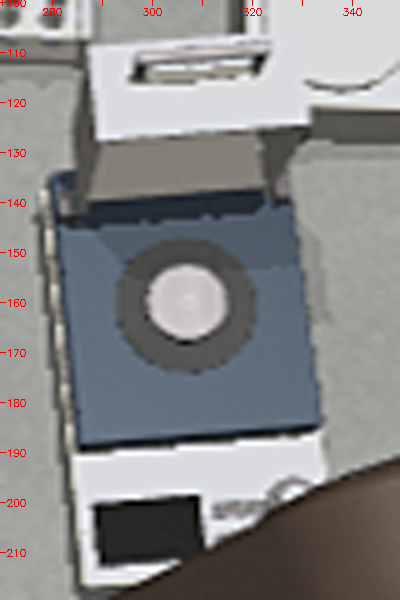

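The crops confirm the choice. The aluminium dish with the white tablet is on the pedestal: scene crop rim (236,223), top crop (238,174), handle towards the robot. The gun, its base plate, the pan rest (scene (204.6,171.8), top (306.9,159.9)) and the analyser corners are readable. The key is partly hidden by the arm in the top view.

```bash
cat > fit.py <<'E'
from h import *
C=cams()
def pose(obs,x0):
    def f(q):
        c,s=np.cos(q[2]),np.sin(q[2]); r=[]
        for n,p,uv,w in obs: r+=list(w*(proj(C[n],[q[0]+c*p[0]-s*p[1],q[1]+s*p[0]+c*p[1],p[2]])-uv))
        return np.array(r)
    R=least_squares(f,x0,loss="soft_l1"); print(R.x); print(f(R.x).reshape(-1,2)); return R.x
print("dish rim",tri(C,[236.3,222.9],[238.3,174.2])); print("handle end",tri(C,[256.1,218.9],[235.9,190.3])); 
print("rim@118",onz(C["scene"],[236.3,222.9],118),onz(C["top"],[238.3,174.2],118))
print("hend@129",onz(C["scene"],[256.1,218.9],129),onz(C["top"],[235.9,190.3],129))
print("pan",tri(C,[204.6,171.8],[306.9,159.9]),onz(C["scene"],[204.6,171.8],93),onz(C["top"],[306.9,159.9],93))
print("gun");pose([("top",(85,-170,8),(252.2,162),1),("top",(-45,-170,8),(252.5,192.9),1),("top",(-45,170,8),(168.2,193.4),1),
("scene",(85,-170,8),(211.1,234.9),1),("scene",(-45,170,8),(272.7,315.5),1),("top",(0,147,175),(164.1,172.3),.7),("top",(0,-10,175),(207.6,171.1),.7),("scene",(0,-10,175),(246.5,242.5),.5)],[600,150,0])
print("an");pose([("top",(-60,100,85),(285.5,188.9),1),("top",(-60,-100,85),(333.7,184.5),1),("scene",(-60,-100,85),(225.1,150.8),1),("scene",(-60,100,85),(238.4,188.7),1),("scene",(-165,-100,55),(251.7,150),.7),("scene",(-165,100,55),(267.3,188.2),.7)],[600,-200,0])
print("key",onz(C["scene"],[241.8,154.7],65))
E
python3 fit.py
```

```text
dish rim (array([534.974 ,  85.6852, 113.9121]), np.float64(0.1875153408695951))
handle end (array([470.3707,  90.6292, 125.8345]), np.float64(0.38598112537124507))
rim@118 [535.8684  88.4148 118.    ] [533.1126  85.7484 118.    ]
hend@129 [471.8913  92.3473 129.    ] [468.1556  91.071  129.    ]
pan (array([ 607.5521, -175.5901,   94.633 ]), np.float64(0.36551232344172035)) [ 608.6376 -178.0535   93.    ] [ 606.5743 -175.1656   93.    ]
gun
[525.0634 204.2669   0.0461]
[[-0.0828 -0.2305]
 [-0.1303 -0.1276]
 [-0.6186  0.2741]
 [ 0.1603 -0.7252]
 [ 0.3995  0.0961]
 [-0.0453 -0.5808]
 [-0.0859 -0.0567]
 [-0.7618 -1.8419]]
an
[ 567.4639 -177.1474    0.1003]
[[-2.9538 -1.9833]
 [ 0.8676 -0.8795]
 [ 0.3041 -0.6104]
 [ 0.9422 -0.2655]
 [ 0.263   0.3145]
 [ 0.2429 -0.2922]]
key [ 457.8411 -267.4976   65.    ]
```

```bash
python3 - <<'E'
from h import *
from cell import env
s=env.get_image("scene");t=env.get_image("top")
cv2.imwrite("pics/grip.png",np.hstack([crop(cv2.convertScaleAbs(t,alpha=1.7),160,160,40,60,400,600),np.vstack([crop(cv2.convertScaleAbs(s,alpha=1.7),232,270,50,50,400,400),crop(s,150,128,50,25,400,200)])]))
C=cams()
print(onz(C["top"],[174,187.9],76),onz(C["top"],[184.8,183.1],110))
E
```

```text
[481.3315 332.6833  76.    ] [493.4959 285.8366 110.    ]
```

View pics/grip.png

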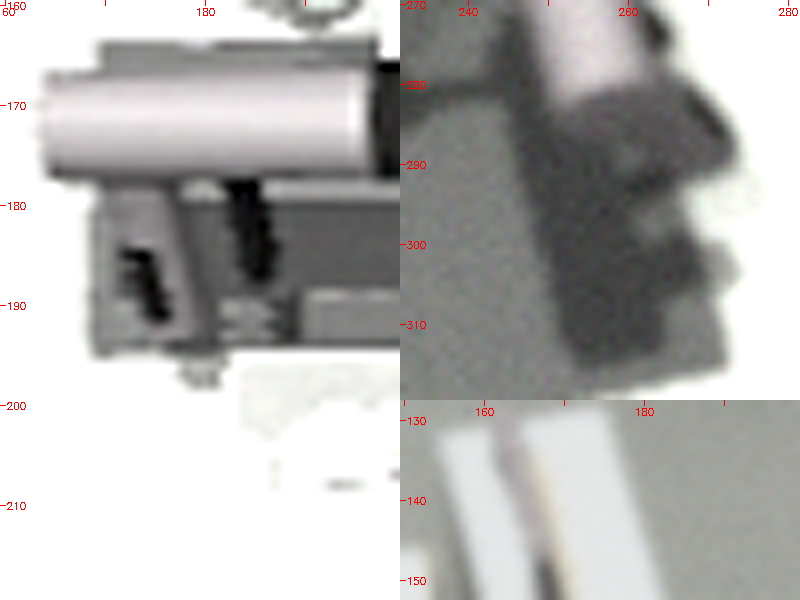

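The brightened crop shows the grip at top px about (170–178,178) leaning to (178,193), and the black trigger from (183.5,178) to (186,188). The cover bar in the scene view runs from about (163,132) to (167,150). I'll overlay a model to find the grip's place along the barrel.

```bash
python3 - <<'E'
from h import *
from cell import env
C=cams(); t=cv2.convertScaleAbs(env.get_image("top"),alpha=1.7); s=cv2.convertScaleAbs(env.get_image("scene"),alpha=1.7)
gx,gy,ga=525.1,204.3,.046; c_,s_=np.cos(ga),np.sin(ga)
W=lambda p:[gx+c_*p[0]-s_*p[1],gy+s_*p[0]+c_*p[1],p[2]]
sn,cs=np.sin(np.radians(25)),np.cos(np.radians(25))
def g(d,y,n): return W([-d*sn-n*cs,y,175-d*cs+n*sn])
out=[]
for n,im,(x0,y0),sz in(("top",t,(160,160),40),("scene",s,(235,265),50)):
    o=cv2.resize(im[y0:y0+sz,x0:x0+sz],(400,400),interpolation=cv2.INTER_CUBIC);f=400/sz
    P=lambda p:tuple(((proj(C[n],p)-[x0,y0]+.5)*f).astype(int))
    for G,col in((103,(0,0,255)),):
        for nn in(14,-14):
            q=[g(25,G+7,nn),g(111,G+7,nn),g(111,G+31,nn),g(25,G+31,nn)]
            cv2.polylines(o,[np.array([P(a) for a in q])],True,col if nn>0 else (0,160,0),1)
        q=[g(24,G-12.6,9),g(86,G-31.2,9),g(86,G-19.2,9),g(24,G-.6,9)]
        cv2.polylines(o,[np.array([P(a) for a in q])],True,(255,0,0),1)
    q=[W([a,b,8]) for a,b in((-45,-170),(85,-170),(85,170),(-45,170))]
    cv2.polylines(o,[np.array([P(a) for a in q])],True,(0,200,200),1)
    for k in(-20,20): cv2.line(o,P(W([k,-10,175])),P(W([k,147,175])),(200,0,200),1)
    cv2.line(o,P(W([0,147,155])),P(W([0,147,195])),(200,0,200),1)
    out.append(o)
cv2.imwrite("pics/ov.png",np.hstack(out))
# bar
print(tri(C,[165.2,141],[309.5,111.9]))
E
```

```text
(array([ 723.7668, -161.0369,  278.1725]), np.float64(0.48565095470246433))
```

View pics/ov.png

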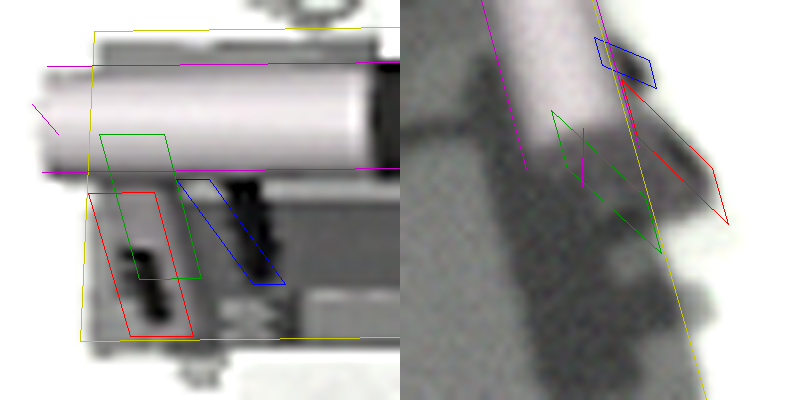

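The overlay (grip 103 mm back along the gun from its stand's origin) matches the grip well, with its trigger tip within a pixel. That puts squeeze at about (494,316,119). Now a planning helper that turns a goal pose into N equal rows.

```bash
cat >> h.py <<'E'
def Rt(yaw,tilt):  # tilt: deg from straight down, towards tool x heading
    return (Ro.from_euler("xyz",[np.pi,0,yaw])*Ro.from_euler("y",np.radians(tilt))).as_matrix()
def plan(goals,p=None,R=None):
    """goals: (grasp point xyz, yaw, tilt deg, N rows); prints one row each, to be typed N times"""
    if p is None: p,R,_=st()
    for g,yaw,tl,N in goals:
        R2=Rt(yaw,tl); p2=np.array(g)+18.8*R2[:,2]
        w=Ro.from_matrix(R.T@R2).as_rotvec()/N; A=sum(Ro.from_rotvec(k*w).as_matrix() for k in range(N))
        d=np.linalg.solve(A,R.T@(p2-p)); 
        print(N,"x",np.r_[d/300,w/(np.pi/2)].round(4).tolist(),"| mm",np.linalg.norm(d).round(1),"deg",np.degrees(np.linalg.norm(w)).round(1),"ends",p2.round(0))
        p,R=p2,R2
E
python3 - <<'E'
from h import *
sq=np.array([493.7,316.5,118.8])
ax=Rt(.046,45)[:,2]; yg=np.array([-.046,.999,0])
pre=sq-7*yg-110*ax
print(pre)
plan([([500,-300,400],.2,0,10),([470,120,400],.046,10,10),(pre+[0,0,40],.046,45,10)])
E
```

```text
[416.3225 305.9303 196.5817]
10 x [0.1026, -0.0583, -0.0555, -0.0, 0.0, 0.0153] | mm 39.1 deg 1.4 ends [ 500. -300.  381.]
10 x [0.0094, -0.1402, 0.0003, -0.0009, 0.0111, 0.0098] | mm 42.1 deg 1.3 ends [473. 120. 381.]
10 x [-0.034, -0.0627, 0.0431, 0.0, 0.0389, -0.0] | mm 25.0 deg 3.5 ends [430. 307. 223.]
```

```bash
A='[0.103,-0.058,-0.055,0,0,0.015, 0.103,-0.058,-0.055,0,0,0.015, 0.103,-0.058,-0.055,0,0,0.015, 0.103,-0.058,-0.055,0,0,0.015, 0.103,-0.058,-0.055,0,0,0.015]' >/dev/null; unset A
python3 -m handwheel '[0.103,-0.058,-0.055,0,0,0.015, 0.103,-0.058,-0.055,0,0,0.015, 0.103,-0.058,-0.055,0,0,0.015, 0.103,-0.058,-0.055,0,0,0.015, 0.103,-0.058,-0.055,0,0,0.015]' 95
python3 -m handwheel '[0.103,-0.058,-0.055,0,0,0.015, 0.103,-0.058,-0.055,0,0,0.015, 0.103,-0.058,-0.055,0,0,0.015, 0.103,-0.058,-0.055,0,0,0.015, 0.103,-0.058,-0.055,0,0,0.015]'
python3 -m handwheel '[0.009,-0.14,0,0,0.011,0.01, 0.009,-0.14,0,0,0.011,0.01, 0.009,-0.14,0,0,0.011,0.01, 0.009,-0.14,0,0,0.011,0.01, 0.009,-0.14,0,0,0.011,0.01]'
python3 -m handwheel '[0.009,-0.14,0,0,0.011,0.01, 0.009,-0.14,0,0,0.011,0.01, 0.009,-0.14,0,0,0.011,0.01, 0.009,-0.14,0,0,0.011,0.01, 0,0,0,0,0,0]'
python3 - <<'E'
from h import *
sq=np.array([493.7,316.5,118.8])
ax=Rt(.046,45)[:,2]; yg=np.array([-.046,.999,0])
pre=sq-7*yg-110*ax
plan([(pre+[0,0,40],.046,45,15),(pre,.046,45,2),(sq-7*yg,.046,45,5)])
E
```

```text
time_s: 0.9
position: [376.6, -424.5, 297.9]
eef_rot: [3.141, -0.0, 0.322]
wrist_force: [0.8, -0.4, 0.7]
grip_width: 94.9
grasp_force: 0.0
time_s: 1.4
position: [501.6, -298.7, 380.5]
eef_rot: [3.141, -0.0, 0.204]
wrist_force: [-0.0, -1.5, 0.3]
grip_width: 95.1
grasp_force: 0.0
time_s: 1.9
position: [477.2, -89.3, 380.4]
eef_rot: [-3.138, -0.087, 0.126]
wrist_force: [0.4, 0.8, 0.5]
grip_width: 95.2
grasp_force: 0.0
time_s: 2.4
position: [470.3, 81.0, 382.8]
eef_rot: [-3.13, -0.156, 0.067]
wrist_force: [-0.2, -0.4, 0.2]
grip_width: 95.2
grasp_force: 0.0
15 x [-0.0214, -0.0504, 0.03, -0.0009, 0.0267, 0.0006] | mm 18.7 deg 2.4 ends [430. 307. 223.]
2 x [-0.0471, -0.0, 0.0471, 0.0, 0.0, 0.0] | mm 20.0 deg 0.0 ends [430. 307. 183.]
5 x [0.0, 0.0, 0.0733, 0.0, 0.0, 0.0] | mm 22.0 deg 0.0 ends [507. 310. 106.]
```

```bash

python3 -m handwheel '[-0.021,-0.05,0.03,-0.001,0.027,0.001, -0.021,-0.05,0.03,-0.001,0.027,0.001, -0.021,-0.05,0.03,-0.001,0.027,0.001, -0.021,-0.05,0.03,-0.001,0.027,0.001, -0.021,-0.05,0.03,-0.001,0.027,0.001]' >/dev/null
python3 -m handwheel '[-0.021,-0.05,0.03,-0.001,0.027,0.001, -0.021,-0.05,0.03,-0.001,0.027,0.001, -0.021,-0.05,0.03,-0.001,0.027,0.001, -0.021,-0.05,0.03,-0.001,0.027,0.001, -0.021,-0.05,0.03,-0.001,0.027,0.001]' >/dev/null
python3 -m handwheel '[-0.021,-0.05,0.03,-0.001,0.027,0.001, -0.021,-0.05,0.03,-0.001,0.027,0.001, -0.021,-0.05,0.03,-0.001,0.027,0.001, -0.021,-0.05,0.03,-0.001,0.027,0.001, -0.021,-0.05,0.03,-0.001,0.027,0.001]' 
python3 -m handwheel '[0,0,0,0,0,0]' 
python3 - <<'E'
from h import *
from cell import env
sq=np.array([493.7,316.5,118.8])
ax=Rt(.046,45)[:,2]; yg=np.array([-.046,.999,0])
pre=sq-7*yg-110*ax
print(st()[2]["joint_positions"])
plan([(pre,.046,45,3),(sq-7*yg,.046,45,5)])
s=env.get_image("scene");t=env.get_image("top")
cv2.imwrite("pics/pre.png",np.hstack([np.vstack([crop(t,150,140,100,75,400,300),crop(s,210,220,100,75,400,300)]),np.vstack([crop(t,280,170,60,45,400,300),crop(s,210,130,80,60,400,300)])]))
E
```

```text
time_s: 3.9
position: [458.6, 269.1, 283.7]
eef_rot: [-3.107, -0.686, 0.068]
wrist_force: [-0.1, -0.7, -0.4]
grip_width: 94.9
grasp_force: 0.0
time_s: 4.0
position: [458.6, 269.3, 283.7]
eef_rot: [-3.107, -0.686, 0.069]
wrist_force: [-0.4, -0.3, 0.1]
grip_width: 95.0
grasp_force: 0.0
[ 0.5377  0.1275  2.0991 -0.7791  0.3724  2.6845]
3 x [-0.0959, -0.0418, 0.0654, -0.0105, 0.0211, 0.0032] | mm 37.0 deg 2.1 ends [430. 307. 183.]
5 x [0.0, 0.0, 0.0733, 0.0, 0.0, 0.0] | mm 22.0 deg 0.0 ends [507. 310. 106.]
```

View pics/pre.png

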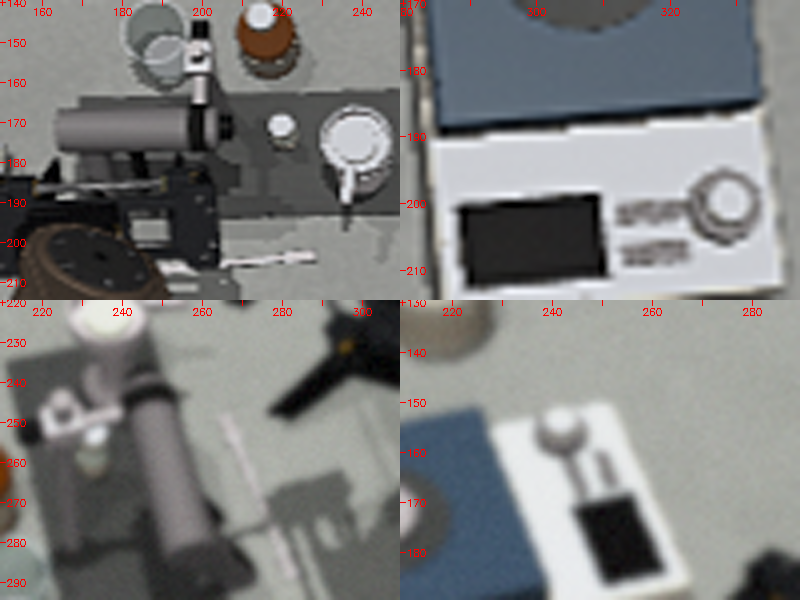

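The view shows gripper and gun clear of each other, with the key at top px (328.5,199.5) and scene px (241.5,153.9). Joint 6 is at its limit (2.685), so I turn the tool half a turn the other way.

```bash
sed -i 's/^def Rt(yaw,tilt):.*/def Rt(yaw,tilt,F=[0]):/; s/np.radians(tilt))).as_matrix()/np.radians(tilt))*Ro.from_euler("z",np.pi*F[0])).as_matrix()/' h.py
python3 -m handwheel '[0,0,0,0,0,-0.08, 0,0,0,0,0,-0.08, 0,0,0,0,0,-0.08]' 
python3 - <<'E'
from h import *
print(st()[2]["joint_positions"]); C=cams(); print(tri(C,[241.5,153.9],[328.5,199.5]))
E
```

```text
time_s: 4.4
position: [457.4, 268.7, 282.7]
eef_rot: [2.874, -0.638, 0.552]
wrist_force: [0.2, 0.3, -0.2]
grip_width: 94.8
grasp_force: 0.0
[ 0.5382  0.1272  2.1015 -0.7791  0.3731  2.3024]
(array([ 458.457 , -261.4978,   74.4759]), np.float64(0.36732722121294614))
```

```bash

python3 -m handwheel '[0,0,0,0,0,-0.09, 0,0,0,0,0,-0.09, 0,0,0,0,0,-0.09, 0,0,0,0,0,-0.09, 0,0,0,0,0,-0.09]' >/dev/null
python3 -m handwheel '[0,0,0,0,0,-0.09, 0,0,0,0,0,-0.09, 0,0,0,0,0,-0.09, 0,0,0,0,0,-0.09, 0,0,0,0,0,-0.09]' >/dev/null
python3 -m handwheel '[0,0,0,0,0,-0.09, 0,0,0,0,0,-0.09, 0,0,0,0,0,-0.09, 0,0,0,0,0,-0.09, 0,0,0,0,0,-0.09]' >/dev/null
python3 -m handwheel '[0,0,0,0,0,-0.09, 0,0,0,0,0,-0.09, 0,0,0,0,0,-0.09, 0,0,0,0,0,-0.09, 0,0,0,0,0,-0.05]' 
python3 - <<'E'
from h import *
Rt.__defaults__[0][0]=1
sq=np.array([493.7,316.5,118.8])
ax=Rt(.046,45)[:,2]; yg=np.array([-.046,.999,0])
pre=sq-7*yg-110*ax
print(st()[2]["joint_positions"])
plan([(pre,.046,45,5),(sq-7*yg,.046,45,5)])
E
```

```text
time_s: 6.4
position: [457.4, 268.7, 282.7]
eef_rot: [3.114, 0.684, -3.065]
wrist_force: [0.1, -0.3, -0.2]
grip_width: 95.0
grasp_force: 0.0
[ 0.5382  0.1272  2.1016 -0.7791  0.3732 -0.4625]
5 x [0.0566, 0.0258, 0.0389, 0.0062, -0.0129, 0.0027] | mm 22.0 deg 1.3 ends [430. 307. 183.]
5 x [-0.0, -0.0, 0.0733, 0.0, 0.0, 0.0] | mm 22.0 deg 0.0 ends [507. 310. 106.]
```

```bash

python3 -m handwheel '[0.057,0.026,0.039,0.006,-0.013,0.003, 0.057,0.026,0.039,0.006,-0.013,0.003, 0.057,0.026,0.039,0.006,-0.013,0.003, 0.057,0.026,0.039,0.006,-0.013,0.003, 0.057,0.026,0.039,0.006,-0.013,0.003]'
python3 -m handwheel '[0,0,0,0,0,0]'
cat > g.py <<'E'
from h import *
Rt.__defaults__[0][0]=1
sq=np.array([493.7,316.5,118.8])
ax=Rt(.046,45)[:,2]; yg=np.array([-.046,.999,0])
pre=sq-7*yg-110*ax
E
python3 - <<'E'
from g import *
print(st()[2]["joint_positions"])
plan([(pre,.046,45,1)]);plan([(sq-7*yg,.046,45,5),(sq+3*yg,.046,45,1)])
E
```

```text
time_s: 6.9
position: [434.5, 314.2, 237.5]
eef_rot: [-3.14, 0.697, -3.104]
wrist_force: [1.0, -0.7, 0.2]
grip_width: 95.3
grasp_force: 0.0
time_s: 7.0
position: [434.3, 315.0, 237.1]
eef_rot: [-3.139, 0.696, -3.101]
wrist_force: [0.6, 0.0, -0.2]
grip_width: 94.9
grasp_force: 0.0
[ 0.7063  0.2377  2.1192 -1.1332  0.4549  0.0629]
1 x [0.1281, -0.0271, 0.1269, -0.0038, -0.0567, -0.0026] | mm 54.7 deg 5.1 ends [430. 307. 183.]
5 x [0.0226, -0.0052, 0.0977, -0.0008, -0.0113, -0.0005] | mm 30.1 deg 1.0 ends [507. 310. 106.]
1 x [0.0, 0.0333, -0.0, 0.0, 0.0, 0.0] | mm 10.0 deg 0.0 ends [507. 320. 106.]
```

Joint 4 is now at its limit. I fit a kinematic model from the recorded poses to choose a reachable approach.

```bash
cat > kin.py <<'E'
from h import *
D=[([-1.2356,.4915,1.5594,0,1.0917,-.1056],[266.6,-565.0,214.1],[-3.1406,-.0001,.4408]),
([.5377,.1275,2.0991,-.7791,.3724,2.6845],[458.6,269.3,283.7],[-3.107,-.686,.069]),
([.5382,.1272,2.1016,-.7791,.3732,-.4625],[457.4,268.7,282.7],[3.114,.684,-3.065]),
([.7063,.2377,2.1192,-1.1332,.4549,.0629],[434.3,315,237.1],[-3.139,.696,-3.101])]
E_=lambda a,t:Ro.from_euler(a,t).as_matrix()
def fk(q,P,s4=1,s6=1):
    a,h,L2,L3,e,Lt,c=P
    B=E_("z",q[0]);F=B@E_("y",q[1]+q[2]);R=F@E_("z",s4*q[3])@E_("y",q[4])@E_("z",s6*q[5]+c)
    return B@[a,0,h]+B@E_("y",q[1])@[0,0,L2]+F@[e,0,L3]+R@[0,0,Lt],R
def fitk(D,s4,s6):
    def f(P):
        r=[]
        for q,p,e in D:
            x,R=fk(q,P,s4,s6); r+=list(x-p)+list(200*(R-E_("xyz",e)).ravel())
        return np.array(r)
    return least_squares(f,[100,350,450,450,0,250,0])
LIM=np.array([[-3.1,3.1],[-.84,2.19],[.05,2.79],[-1.13,4.28],[.06,2.93],[-2.69,2.69]])
def ik(p,R,P,s4,s6,q0):
    best=None
    for k in range(6):
        q00=np.clip(np.array(q0)+(k>0)*np.random.default_rng(k).normal(0,.4,6),LIM[:,0]+.01,LIM[:,1]-.01)
        r=least_squares(lambda q:np.r_[fk(q,P,s4,s6)[0]-p,200*(fk(q,P,s4,s6)[1]-R).ravel()],q00,bounds=(LIM[:,0],LIM[:,1]))
        if best is None or r.cost<best.cost: best=r
    return best
E
python3 - <<'E'
from kin import *
import g
best=min(((fitk(D,a,b),a,b) for a in(1,-1) for b in(1,-1)),key=lambda r:r[0].cost)
print(best[0].x,best[0].cost,best[1:]); P,s4,s6=best[0].x,*best[1:]
q0=D[3][0]
for tl in(30,35,40,45,50,55):
  for back in(110,60,0):
    for yw in(.046,.12):
        R=g.Rt(yw,tl); r=ik(g.sq-7*g.yg+(18.8-back)*R[:,2],R,P,s4,s6,q0); print(tl,back,yw,round(r.cost,1),r.x)
E
```

```text
[357.0429 109.3195 356.8069 141.116   57.0878  81.4722   1.5708] 2981.3271967776136 (1, 1)
30 110 0.046 244.2 [ 0.6413  0.3993  2.201  -1.13    0.3003  0.0816]
30 110 0.12 273.3 [ 0.6303  0.3903  2.2098 -1.13    0.2585  0.0064]
30 60 0.046 1128.3 [ 0.6129  0.5445  2.1107 -1.13    0.2697  0.0702]
30 60 0.12 1181.9 [ 0.605   0.5383  2.1168 -1.13    0.2295 -0.0043]
30 0 0.046 2438.0 [ 0.5823  0.7406  1.9725 -1.13    0.2393  0.0553]
30 0 0.12 2485.4 [ 0.5779  0.7378  1.9754 -1.13    0.2006 -0.0179]
35 110 0.046 764.0 [ 0.6541  0.3568  2.1782 -1.13    0.3428  0.0748]
35 110 0.12 816.6 [ 0.6411  0.3452  2.1891 -1.13    0.2941 -0.    ]
35 60 0.046 1963.1 [ 0.6209  0.5096  2.081  -1.13    0.3081  0.0621]
35 60 0.12 2038.1 [ 0.6116  0.5018  2.0885 -1.13    0.2613 -0.0118]
35 0 0.046 3396.5 [ 0.5855  0.7131  1.9339 -1.13    0.2743  0.0452]
35 0 0.12 3455.0 [ 0.5803  0.7096  1.9376 -1.13    0.2292 -0.0272]
40 110 0.046 1602.2 [ 0.6664  0.3148  2.1569 -1.13    0.3832  0.0658]
40 110 0.12 1676.7 [ 0.6515  0.3003  2.1699 -1.13    0.3277 -0.0086]
40 60 0.046 3060.9 [ 0.6285  0.4756  2.0522 -1.13   
[... 752 characters left out ...]
  0.3873 -0.0323]
50 60 0.046 6114.7 [ 0.6417  0.4099  1.9977 -1.13    0.4095  0.0263]
50 60 0.12 6237.4 [ 0.6279  0.3961  2.0103 -1.13    0.3432 -0.0454]
50 0 0.046 7456.5 [ 0.5931  0.6349  1.822  -1.13    0.366   0.0041]
50 0 0.12 7528.6 [ 0.5852  0.629   1.8286 -1.13    0.3022 -0.065 ]
55 110 0.046 6276.8 [ 0.6981  0.1896  2.1028 -1.13    0.4873  0.025 ]
55 110 0.12 6366.4 [ 0.6772  0.1636  2.1237 -1.13    0.4122 -0.0479]
55 60 0.046 8102.0 [ 0.647   0.3781  1.972  -1.13    0.4374  0.0106]
55 60 0.12 8226.1 [ 0.6318  0.3618  1.9867 -1.13    0.3648 -0.0603]
55 0 0.046 9238.8 [ 0.5946  0.6099  1.7862 -1.13    0.3909 -0.013 ]
55 0 0.12 9302.7 [ 0.5859  0.6032  1.7938 -1.13    0.3213 -0.0808]
```

```bash
python3 - <<'E'
from kin import *
import itertools
res=[]
for s2,s3,s4,s5,s6 in itertools.product((1,-1),repeat=5):
  for k in range(6):
    c0=np.random.default_rng(k).uniform(-3,3,4)
    def M(q,c): return E_("z",q[0])@E_("y",s2*q[1]+s3*q[2]+c[0])@E_("z",s4*q[3]+c[1])@E_("y",s5*q[4]+c[2])@E_("z",s6*q[5]+c[3])
    r=least_squares(lambda c:np.concatenate([(M(q,c)-E_("xyz",e)).ravel() for q,p,e in D]),c0)
    res.append((r.cost,(s2,s3,s4,s5,s6),r.x))
res.sort(key=lambda r:r[0])
for r in res[:6]: print(r)
E
```

```text
(np.float64(8.650332273394217e-07), (1, 1, -1, -1, 1), array([ 3.1418, -3.1416, -3.1415, -1.5708]))
(np.float64(8.650332273395124e-07), (1, 1, 1, 1, 1), array([ 0.0002,  0.0001, -0.0001,  1.5708]))
(np.float64(8.650332273400303e-07), (1, 1, -1, -1, 1), array([ 3.1418, -3.1416,  3.1416, -1.5708]))
(np.float64(8.650332273401156e-07), (1, 1, 1, -1, 1), array([ 0.0002,  3.1416,  0.0001, -1.5708]))
(np.float64(8.650332273401748e-07), (1, 1, -1, 1, 1), array([ 3.1418, -0.0001,  3.1415, -4.7124]))
(np.float64(8.650332273401842e-07), (1, 1, 1, -1, 1), array([0.0002, 3.1416, 0.0001, 4.7124]))
```

```bash
echo 'from h import *
import json
p,R,o=st()
open("log","a").write(json.dumps([o["joint_positions"].tolist(),p.tolist(),o["eef_rot"].tolist()])+"\n")' > rec.py
python3 -m handwheel '[0,0,-0.13,0,0,0, 0,0,-0.13,0,0,0, -0.1,0,0,0,0.09,0, -0.1,0,0,0,0.09,0, 0,0,0,0,0,0]'; python3 rec.py
python3 -m handwheel '[0,0,0,0.09,0,0, 0,0,0,0.09,0,0, 0,0,0,0.09,0,0, 0,0,0,0.09,0,0, 0,0,0,0,0,0]' >/dev/null; python3 rec.py
python3 -m handwheel '[0.1,0.1,0,0.09,0,0, 0,0.1,0,0.09,0,0, 0,0.1,0,0.09,0,0, 0,0.1,-0.1,0,0,0, 0,0,0,0,0,0]' >/dev/null; python3 rec.py
python3 -m handwheel '[-0.1,0.1,0,-0.09,0,0, -0.1,0.1,0,-0.09,0,0, -0.1,0.1,0,-0.09,0,0, -0.1,0.1,0.1,-0.09,0,0, 0,0,0,0,0,0]' ; python3 rec.py
cat log; cat > kin2.py <<'E'
from kin import *
D=D+[json.loads(l) for l in open("log")] if (json:=__import__("json")) else 0
N=8
def fk(q,P):
    a,h,L2,L3,e,Lt,b,w,v=P
    B=E_("z",q[0]);F=B@E_("y",q[1]+q[2]);G=F@E_("z",q[3]);H=G@E_("y",q[4]);R=H@E_("z",q[5]+np.pi/2)
    return B@[a,b,h]+B@E_("y",q[1])@[0,0,L2]+F@[e,0,L3]+G@[0,w,0]+H@[v,0,Lt],R
def fitk():
    return least_squares(lambda P:np.r_[np.concatenate([fk(q,P)[0]-p for q,p,e in D]),1e-4*np.array(P)],[0,350,450,450,0,250,0,0,0])
P=fitk()
def ik(p,R,q0,n=6):
    best=None
    for k in range(n):
        q00=np.clip(np.array(q0)+(k>0)*np.random.default_rng(k).normal(0,.4,6),LIM[:,0]+.01,LIM[:,1]-.01)
        r=least_squares(lambda q:np.r_[fk(q,P.x)[0]-p,200*(fk(q,P.x)[1]-R).ravel()],q00,bounds=(LIM[:,0],LIM[:,1]))
        if best is None or r.cost<best.cost: best=r
    return best
E
python3 -c "
from kin2 import *
print(P.x,P.cost,P.fun[:-9].reshape(-1,3))"
```

```text
time_s: 7.5
position: [417.5, 309.2, 320.9]
eef_rot: [-3.123, 0.537, -3.114]
wrist_force: [-0.0, -0.5, 0.5]
grip_width: 95.4
grasp_force: 0.0
time_s: 9.0
position: [581.1, 484.4, 211.8]
eef_rot: [-2.703, 0.539, -3.117]
wrist_force: [-0.4, -0.7, -0.6]
grip_width: 94.9
grasp_force: 0.0
[[0.6810155961142691, 0.11165740833178078, 1.9315161252121196, -0.507528164531319, 0.7341813211154123, -0.5937460653542602], [417.5202297485603, 309.21261900264346, 320.87385584480774], [-3.1230469286037112, 0.536818967387557, -3.1141627632720064]]
[[0.8763888711291233, 0.3532532927996238, 1.72536094033656, -0.7841453785332189, 1.3427416800172838, -0.26067118262149147], [415.4201451729362, 309.5594306731052, 316.02443601716834], [-2.5472657338982163, 0.5354400024914652, -3.109565898192921]]
[[0.9948060312843708, 0.7621159220238096, 1.3753019185968498, -0.8072158301560581, 1.7843257589841564, -0.14463648279070063], [422.4484675909754, 419.0856641488183, 240.10373911080612], [-2.130010830949597, 0.5348102596656217, -3.1099371608667314]]
[[0.8343073101385611, 0.7283518676757416, 1.2753364464437273, -0.7323160223833748, 1.2259918819730138, -0.3491335944497621], [581.1476279580413, 484.3940097559359, 211.80851402229845], [-2.7033224792843926, 0.5390261722119964, -3.117059111663427]]
[ -0.2226 196.6947 586.8083 411.1709  43.0369 271.8794  65.9629  -0.0685
  -0.0146] 0.006405107572824473 [[-0.003  -0.0183 -0.0186]
 [ 0.0384  0.0165  0.0281]
 [-0.0388 -0.002  -0.0203]
 [ 0.016  -0.0203  0.0012]
 [-0.0081 -0.0016  0.0035]
 [-0.0086  0.0014  0.0024]
 [-0.0079 -0.0051 -0.0116]
 [-0.0064  0.003   0.0153]]
```

Kinematics now fit to 0.04 mm. Scanning approach tilts.

```bash
python3 - <<'E'
from kin2 import *
import g
q0=D[3][0]
for F in(1,0):
 g.Rt.__defaults__[0][0]=F
 for tl in(35,40,45,50,55,60):
  for yw in(.046,.1):
    o=[]
    for back in(110,60,0):
        R=g.Rt(yw,tl); r=ik(g.sq-7*g.yg+(18.8-back)*R[:,2],R,[.65,.4,2.0,-1,.5,.1 if F else 2.6],4); o.append((back,round(r.cost,2),r.x[[3,4,5]].round(2).tolist()))
    print(F,tl,yw,o)
E
```

```text
1 35 0.046 [(110, np.float64(0.0), [-1.08, 0.38, -0.01]), (60, np.float64(56.45), [-1.13, 0.33, 0.02]), (0, np.float64(298.46), [-1.13, 0.29, -0.0])]
1 35 0.1 [(110, np.float64(0.0), [-1.1, 0.33, -0.05]), (60, np.float64(66.85), [-1.13, 0.29, -0.04]), (0, np.float64(315.86), [-1.13, 0.25, -0.06])]
1 40 0.046 [(110, np.float64(233.74), [-1.13, 0.4, 0.06]), (60, np.float64(575.33), [-1.13, 0.36, 0.03]), (0, np.float64(1062.29), [-1.13, 0.31, -0.0])]
1 40 0.1 [(110, np.float64(262.52), [-1.13, 0.35, -0.01]), (60, np.float64(613.03), [-1.13, 0.3, -0.03]), (0, np.float64(1098.87), [-1.13, 0.26, -0.06])]
1 45 0.046 [(110, np.float64(1068.89), [-1.13, 0.43, 0.07]), (60, np.float64(1637.86), [-1.13, 0.38, 0.04]), (0, np.float64(2293.41), [-1.13, 0.33, 0.0])]
1 45 0.1 [(110, np.float64(1141.64), [-1.13, 0.37, 0.0]), (60, np.float64(1711.03), [-1.13, 0.32, -0.03]), (0, np.float64(2352.68), [-1.13, 0.28, -0.06])]
1 50 0.046 [(110, np.float64(2510.41), [-1.13, 0.47, 0.09]), (60, np.float64(3241.76), [-1.13, 0.41, 0.05]), (0, np.float64(3987.94), [-1.13, 0.36, 0.01])]
1 50 0.1 [(110, np.float64(2
[... 1884 characters left out ...]
at64(4588.83), [-0.84, 0.15, 2.69]), (0, np.float64(5081.77), [-0.86, 0.12, 2.69])]
0 55 0.046 [(110, np.float64(7117.8), [-0.8, 0.19, 2.69]), (60, np.float64(7533.1), [-0.82, 0.16, 2.69]), (0, np.float64(7876.98), [-0.84, 0.12, 2.69])]
0 55 0.1 [(110, np.float64(6447.13), [-0.85, 0.15, 2.69]), (60, np.float64(6940.56), [-0.86, 0.11, 2.69]), (0, np.float64(7348.14), [-0.88, 0.09, 2.69])]
0 60 0.046 [(110, np.float64(10142.8), [-0.83, 0.15, 2.69]), (60, np.float64(10455.85), [-0.84, 0.12, 2.69]), (0, np.float64(10625.25), [-0.86, 0.1, 2.69])]
0 60 0.1 [(110, np.float64(9355.03), [-0.87, 0.1, 2.69]), (60, np.float64(9766.84), [-0.88, 0.08, 2.69]), (0, np.float64(10014.22), [-0.9, 0.06, 2.69])]
```

```bash
python3 - <<'E'
from kin2 import *
import g
for F in(0,1):
 g.Rt.__defaults__[0][0]=F
 for tl in(50,55,60,65,70,80):
    o=[]
    for back in(110,60,0):
        R=g.Rt(.046,tl); r=ik(g.sq-7*g.yg+(18.8-back)*R[:,2],R,[.65,.4,2.0,4,.5,-2.2 if F==0 else 0],6); o.append((back,round(r.cost,2),r.x.round(2).tolist()))
    print(F,tl,o)
E
```

```text
0 50 [(110, np.float64(0.0), [0.76, 0.38, 2.3, 4.27, 0.59, -2.11]), (60, np.float64(0.0), [0.7, 0.48, 2.27, 4.11, 0.6, -1.99]), (0, np.float64(0.0), [0.63, 0.59, 2.22, 3.96, 0.62, -1.89])]
0 55 [(110, np.float64(0.0), [0.8, 0.44, 2.35, 4.13, 0.73, -1.93]), (60, np.float64(0.0), [0.72, 0.53, 2.31, 4.0, 0.74, -1.85]), (0, np.float64(0.0), [0.65, 0.63, 2.25, 3.89, 0.75, -1.79])]
0 60 [(110, np.float64(0.0), [0.83, 0.51, 2.4, 4.05, 0.89, -1.79]), (60, np.float64(0.0), [0.75, 0.58, 2.35, 3.94, 0.89, -1.74]), (0, np.float64(0.0), [0.66, 0.67, 2.28, 3.84, 0.89, -1.72])]
0 65 [(110, np.float64(0.0), [0.86, 0.59, 2.43, 4.0, 1.05, -1.67]), (60, np.float64(0.0), [0.77, 0.65, 2.38, 3.91, 1.05, -1.66]), (0, np.float64(0.0), [0.68, 0.72, 2.3, 3.82, 1.04, -1.66])]
0 70 [(110, np.float64(0.0), [0.89, 0.68, 2.46, 3.99, 1.22, -1.57]), (60, np.float64(0.0), [0.79, 0.72, 2.4, 3.89, 1.21, -1.58]), (0, np.float64(0.0), [0.69, 0.77, 2.32, 3.8, 1.18, -1.61])]
0 80 [(110, np.float64(0.0), [0.93, 0.87, 2.49, 4.01, 1.54, -1.4]), (60, np.float64(0.0), [0.82, 0.88, 2.43, 3.9, 1.51, -1.46]), (0, np.float64(0.0), 
[... 459 characters left out ...]
4.05, 0.89, 1.35]), (60, np.float64(0.0), [0.75, 0.58, 2.35, 3.94, 0.89, 1.4]), (0, np.float64(0.0), [0.66, 0.67, 2.28, 3.84, 0.89, 1.43])]
1 65 [(110, np.float64(0.0), [0.86, 0.59, 2.43, 4.0, 1.05, 1.47]), (60, np.float64(0.0), [0.77, 0.65, 2.38, 3.91, 1.05, 1.48]), (0, np.float64(0.0), [0.68, 0.72, 2.3, 3.82, 1.04, 1.48])]
1 70 [(110, np.float64(0.0), [0.89, 0.68, 2.46, 3.99, 1.22, 1.57]), (60, np.float64(0.0), [0.79, 0.72, 2.4, 3.89, 1.21, 1.56]), (0, np.float64(0.0), [0.69, 0.77, 2.32, 3.8, 1.18, 1.53])]
1 80 [(110, np.float64(0.0), [0.93, 0.87, 2.49, 4.01, 1.54, 1.74]), (60, np.float64(0.0), [0.82, 0.88, 2.43, 3.9, 1.51, 1.68]), (0, np.float64(0.0), [0.71, 0.88, 2.33, 3.8, 1.45, 1.62])]
```

```bash
cat > jp.py <<'E'
from kin2 import *
def segs(qs,Ns,q=None):
    """joint waypoints -> constant tool-twist rows; simulates row by row"""
    p,R,o=st(); q=o["joint_positions"] if q is None else np.array(q)
    if q is not o["joint_positions"]: p,R=fk(q,P.x)
    for q2,N in zip(qs,Ns):
        p2,R2=fk(q2,P.x); w=Ro.from_matrix(R.T@R2).as_rotvec()/N
        A=sum(Ro.from_rotvec(k*w).as_matrix() for k in range(N)); d=np.linalg.solve(A,R.T@(p2-p))
        row=np.r_[d/300,w/(np.pi/2)].round(3); mx=0
        for k in range(N):
            p=p+R@row[:3]*300; R=R@Ro.from_rotvec(row[3:]*np.pi/2).as_matrix()
            r=ik(p,R,q,1); mx=max(mx,np.abs((r.x-q)/[2.22,2.22,2.79,3.14,3.14,3.14]).max()*10); q=r.x
        print(N,"x",row.tolist(),"deg %.1f mm %.0f"%(np.degrees(np.linalg.norm(w)),np.linalg.norm(d)),"spd %.2f"%mx,"q",q.round(2),"p",p.round(0),"cost %.1f"%r.cost)
    return q
E
python3 - <<'E'
from jp import *
import g
g.Rt.__defaults__[0][0]=0
R=g.Rt(.046,60); pre=ik(g.sq-7*g.yg+(18.8-110)*R[:,2],R,[.65,.4,2.0,4,.9,-1.8],4).x
up=ik(g.sq-7*g.yg+(18.8-110)*R[:,2]+[-20,0,100],R,pre,1).x
q0=st()[2]["joint_positions"]; print(up,pre)
mid=lambda f,dz:q0+(up-q0)*f+np.array([0,dz,0,0,0,0])
fs=np.linspace(0,1,8)[1:]
qs=[]
for f in fs:
    q=q0+(up-q0)*f; b=np.sin(np.pi*f); q[1]-=.35*b; q[4]-=.3*b; qs.append(q)
segs(qs,[6]*7)
E
```

```text
[ 0.8537  0.2459  2.3498  4.28    0.7407 -2.1239] [ 0.831   0.5057  2.3979  4.05    0.8888 -1.7872]
6 x [0.076, 0.028, -0.062, -0.055, 0.047, 0.009] deg 6.6 mm 31 spd 0.41 q [ 0.84  0.51  1.43 -0.02  1.02 -0.6 ] p [424. 563. 255.] cost 0.0
6 x [0.074, 0.051, -0.051, -0.057, 0.032, 0.018] deg 6.1 mm 31 spd 0.42 q [ 0.84  0.32  1.58  0.7   0.85 -0.85] p [305. 635. 374.] cost 0.0
6 x [0.051, 0.046, -0.032, -0.05, 0.02, 0.028] deg 5.5 mm 23 spd 0.41 q [ 0.84  0.18  1.74  1.42  0.73 -1.11] p [256. 654. 499.] cost 0.0
6 x [0.009, 0.032, -0.022, -0.042, 0.005, 0.038] deg 5.1 mm 12 spd 0.41 q [ 0.85  0.11  1.89  2.14  0.66 -1.37] p [280. 625. 560.] cost 0.0
6 x [-0.038, 0.032, -0.021, -0.038, -0.011, 0.04] deg 5.0 mm 16 spd 0.39 q [ 0.85  0.11  2.04  2.85  0.64 -1.62] p [346. 564. 529.] cost 0.0
6 x [-0.074, 0.054, -0.019, -0.043, -0.026, 0.032] deg 5.4 mm 28 spd 0.38 q [ 0.85  0.16  2.2   3.57  0.68 -1.87] p [407. 459. 414.] cost 0.0
6 x [-0.092, 0.083, -0.011, -0.052, -0.037, 0.019] deg 6.0 mm 37 spd 0.39 q [ 0.85  0.25  2.35  4.28  0.74 -2.12] p [398. 302. 260.] cost 0.0
```

```bash

python3 -m handwheel '[0.076,0.028,-0.062,-0.055,0.047,0.009, 0.076,0.028,-0.062,-0.055,0.047,0.009, 0.076,0.028,-0.062,-0.055,0.047,0.009]' 
python3 -m handwheel '[0.076,0.028,-0.062,-0.055,0.047,0.009, 0.076,0.028,-0.062,-0.055,0.047,0.009, 0.076,0.028,-0.062,-0.055,0.047,0.009]' >/dev/null
python3 -m handwheel '[0.074,0.051,-0.051,-0.057,0.032,0.018, 0.074,0.051,-0.051,-0.057,0.032,0.018, 0.074,0.051,-0.051,-0.057,0.032,0.018]' >/dev/null
python3 -m handwheel '[0.074,0.051,-0.051,-0.057,0.032,0.018, 0.074,0.051,-0.051,-0.057,0.032,0.018, 0.074,0.051,-0.051,-0.057,0.032,0.018]' >/dev/null
python3 -m handwheel '[0.051,0.046,-0.032,-0.05,0.02,0.028, 0.051,0.046,-0.032,-0.05,0.02,0.028, 0.051,0.046,-0.032,-0.05,0.02,0.028]' >/dev/null
python3 -m handwheel '[0.051,0.046,-0.032,-0.05,0.02,0.028, 0.051,0.046,-0.032,-0.05,0.02,0.028, 0.051,0.046,-0.032,-0.05,0.02,0.028]' >/dev/null
python3 -m handwheel '[0.009,0.032,-0.022,-0.042,0.005,0.038, 0.009,0.032,-0.022,-0.042,0.005,0.038, 0.009,0.032,-0.022,-0.042,0.005,0.038]' >/dev/null
python3 -m handwheel '[0.009,0.032,-0.022,-0.042,0.005,0.038, 0.009,0.032,-0.022,-0.042,0.005,0.038, 0.009,0.032,-0.022,-0.042,0.005,0.038]' 
python3 - <<'E'
from jp import *
import g
g.Rt.__defaults__[0][0]=0
q0=st()[2]["joint_positions"]; print(q0)
R=g.Rt(.046,65); pre=ik(g.sq-7*g.yg+(18.8-110)*R[:,2],R,[.65,.4,2.0,4,.9,-1.8],4).x
up=ik(g.sq-7*g.yg+(18.8-110)*R[:,2]+[-10,0,60],R,pre,1).x
qs=[]
for f in(1/3,2/3,1):
    q=q0+(up-q0)*f; q[1]-=.2*np.sin(np.pi*f); qs.append(q)
segs(qs+[pre],[6,6,6,3])
E
```

```text
time_s: 9.3
position: [495.6, 530.0, 220.0]
eef_rot: [-3.009, 0.335, 3.054]
wrist_force: [-0.1, -1.2, 0.1]
grip_width: 95.2
grasp_force: 0.0
time_s: 11.4
position: [276.4, 628.5, 559.0]
eef_rot: [1.636, -0.904, 2.901]
wrist_force: [0.1, 0.5, 0.1]
grip_width: 94.9
grasp_force: 0.0
[ 0.8586  0.1111  1.8881  2.1457  0.6366 -1.3667]
6 x [0.003, 0.033, -0.036, -0.038, 0.007, 0.041] deg 5.1 mm 15 spd 0.36 q [ 0.87  0.04  2.06  2.81  0.74 -1.53] p [303. 551. 588.] cost 0.0
6 x [-0.078, 0.06, -0.02, -0.047, -0.022, 0.032] deg 5.5 mm 30 spd 0.36 q [ 0.87  0.13  2.23  3.47  0.82 -1.7 ] p [384. 461. 457.] cost 0.0
6 x [-0.129, 0.098, -0.0, -0.063, -0.042, 0.004] deg 6.9 mm 49 spd 0.38 q [ 0.88  0.41  2.4   4.12  0.93 -1.86] p [402. 305. 217.] cost 0.0
3 x [-0.056, 0.0, 0.037, -0.001, -0.001, -0.0] deg 0.1 mm 20 spd 0.26 q [ 0.86  0.58  2.43  4.01  1.05 -1.67] p [411. 306. 157.] cost 0.0
```

```bash

python3 -m handwheel '[0.003,0.033,-0.036,-0.038,0.007,0.041, 0.003,0.033,-0.036,-0.038,0.007,0.041, 0.003,0.033,-0.036,-0.038,0.007,0.041]' >/dev/null
python3 -m handwheel '[0.003,0.033,-0.036,-0.038,0.007,0.041, 0.003,0.033,-0.036,-0.038,0.007,0.041, 0.003,0.033,-0.036,-0.038,0.007,0.041]' >/dev/null
python3 -m handwheel '[-0.078,0.06,-0.02,-0.047,-0.022,0.032, -0.078,0.06,-0.02,-0.047,-0.022,0.032, -0.078,0.06,-0.02,-0.047,-0.022,0.032]' >/dev/null
python3 -m handwheel '[-0.078,0.06,-0.02,-0.047,-0.022,0.032, -0.078,0.06,-0.02,-0.047,-0.022,0.032, -0.078,0.06,-0.02,-0.047,-0.022,0.032, 0,0,0,0,0,0]' 
python3 - <<'E'
from jp import *
import g
g.Rt.__defaults__[0][0]=0
R=g.Rt(.046,65); pre=ik(g.sq-7*g.yg+(18.8-110)*R[:,2],R,[.65,.4,2.0,4,.9,-1.8],4).x
up=ik(g.sq-7*g.yg+(18.8-110)*R[:,2]+[-10,0,60],R,pre,1).x
segs([up,pre],[10,3])
E
```

```text
time_s: 12.7
position: [384.7, 461.9, 454.7]
eef_rot: [-1.564, -1.476, -0.94]
wrist_force: [-0.6, -0.2, 0.5]
grip_width: 94.9
grasp_force: 0.0
10 x [-0.077, 0.059, 0.002, -0.038, -0.025, 0.002] deg 4.1 mm 29 spd 0.23 q [ 0.88  0.41  2.41  4.12  0.94 -1.87] p [403. 305. 217.] cost 0.0
3 x [-0.056, -0.001, 0.037, -0.001, -0.001, 0.001] deg 0.2 mm 20 spd 0.26 q [ 0.86  0.59  2.43  4.01  1.05 -1.68] p [412. 306. 157.] cost 0.0
```

```bash

python3 -m handwheel '[-0.077,0.059,0.002,-0.038,-0.025,0.002, -0.077,0.059,0.002,-0.038,-0.025,0.002, -0.077,0.059,0.002,-0.038,-0.025,0.002, -0.077,0.059,0.002,-0.038,-0.025,0.002, -0.077,0.059,0.002,-0.038,-0.025,0.002]' >/dev/null
python3 -m handwheel '[-0.077,0.059,0.002,-0.038,-0.025,0.002, -0.077,0.059,0.002,-0.038,-0.025,0.002, -0.077,0.059,0.002,-0.038,-0.025,0.002, -0.077,0.059,0.002,-0.038,-0.025,0.002, -0.077,0.059,0.002,-0.038,-0.025,0.002]'
python3 -m handwheel '[-0.056,0,0.037,0,0,0, -0.056,0,0.037,0,0,0, -0.056,0,0.037,0,0,0, 0,0,0,0,0,0]' 
python3 - <<'E'
from g import *
from cell import env
Rt.__defaults__[0][0]=0
print(st()[2]["joint_positions"])
plan([(sq-7*yg,.046,65,6),(sq+3*yg,.046,65,1)])
s=env.get_image("scene");t=env.get_image("top")
cv2.imwrite("pics/pre2.png",np.hstack([crop(cv2.convertScaleAbs(t,alpha=1.5),150,155,60,50,400,333),crop(cv2.convertScaleAbs(s,alpha=1.5),225,240,80,67,400,333)]))
E
```

```text
time_s: 13.7
position: [404.9, 306.8, 219.4]
eef_rot: [3.14, -1.144, 0.054]
wrist_force: [0.4, -0.2, 0.7]
grip_width: 94.7
grasp_force: 0.0
time_s: 14.1
position: [414.7, 307.8, 158.1]
eef_rot: [3.136, -1.142, 0.059]
wrist_force: [-0.0, 0.2, 0.7]
grip_width: 95.3
grasp_force: 0.0
[ 0.8577  0.5899  2.4322  3.991   1.0612 -1.6719]
6 x [-0.0014, 0.0013, 0.0596, -0.0007, -0.0008, 0.0006] | mm 17.9 deg 0.1 ends [511. 310. 111.]
1 x [-0.0, -0.0333, -0.0, 0.0, 0.0, 0.0] | mm 10.0 deg 0.0 ends [511. 320. 111.]
```

View pics/pre2.png

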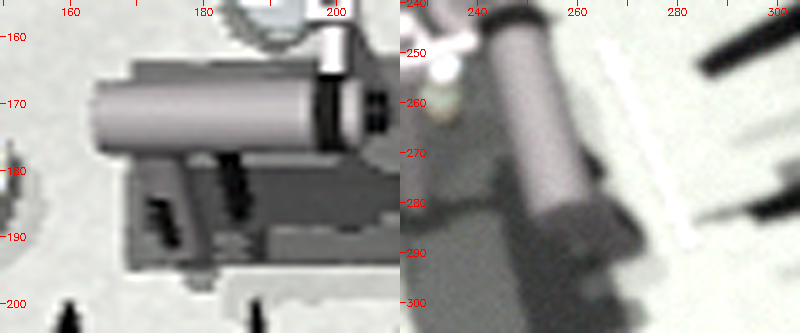

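The view shows the fingertips at top px (160,199.5) and (188,199.5), straddling the grip and the black trigger with room on both sides. Going in.

```bash

python3 -m handwheel '[-0.001,0.001,0.06,-0.001,-0.001,0, -0.001,0.001,0.06,-0.001,-0.001,0, -0.001,0.001,0.06,-0.001,-0.001,0]'
python3 -m handwheel '[-0.001,0.001,0.06,-0.001,-0.001,0, -0.001,0.001,0.06,-0.001,-0.001,0, -0.001,0.001,0.06,-0.001,-0.001,0, 0,0,0,0,0,0]'
python3 - <<'E'
from g import *
Rt.__defaults__[0][0]=0
plan([(sq+3*yg,.046,65,1)])
E
```

```text
time_s: 14.5
position: [463.9, 309.5, 137.8]
eef_rot: [3.136, -1.141, 0.054]
wrist_force: [0.1, -0.4, -0.9]
grip_width: 94.9
grasp_force: 0.0
time_s: 14.9
position: [513.9, 309.9, 112.1]
eef_rot: [3.128, -1.135, 0.054]
wrist_force: [-1.2, -0.5, 0.4]
grip_width: 95.2
grasp_force: 0.0
1 x [-0.0075, -0.0351, -0.007, 0.004, -0.0005, 0.0021] | mm 11.0 deg 0.4 ends [511. 320. 111.]
```

```bash

python3 -m handwheel '[-0.007,-0.035,-0.007,0,0,0, 0,0,0,0,0,0]'
python3 -m handwheel '[0,0,0,0,0,0, 0,0,0,0,0,0, 0,0,0,0,0,0, 0,0,0,0,0,0, 0,0,0,0,0,0]' 36 25
python3 -m handwheel '[0,0,0,0,0,0, 0,0,0,0,0,0, 0,0,0,0,0,0, 0,0,0,0,0,0, 0,0,0,0,0,0]'
python3 -m handwheel '[0,0,0,0,0,0, 0,0,0,0,0,0, 0,0,0,0,0,0, 0,0,0,0,0,0, 0,0,0,0,0,0]'
```

```text
time_s: 15.1
position: [508.5, 321.0, 111.4]
eef_rot: [3.127, -1.135, 0.057]
wrist_force: [-0.3, -0.3, -0.3]
grip_width: 95.1
grasp_force: 0.0
time_s: 15.6
position: [507.7, 318.0, 109.7]
eef_rot: [3.124, -1.129, 0.055]
wrist_force: [-2.8, -11.4, -8.2]
grip_width: 60.4
grasp_force: 6.6
time_s: 16.1
position: [508.0, 311.1, 109.6]
eef_rot: [3.12, -1.129, 0.042]
wrist_force: [6.6, -49.0, -1.8]
grip_width: 44.7
grasp_force: 23.9
time_s: 16.6
position: [508.0, 311.1, 109.6]
eef_rot: [3.12, -1.129, 0.042]
wrist_force: [5.3, -48.9, -2.4]
grip_width: 44.2
grasp_force: 23.9
```

```bash

python3 -m handwheel '[0,0.013,0,0,0,0, 0,0.013,0,0,0,0, 0,0,0,0,0,0, 0,0,0,0,0,0]'
python3 -m handwheel '[0,0.013,0,0,0,0, 0,0,0,0,0,0, 0,0,0,0,0,0]'
```

```text
time_s: 17.0
position: [508.4, 310.8, 109.6]
eef_rot: [3.125, -1.13, 0.054]
wrist_force: [2.4, -10.0, -14.4]
grip_width: 44.8
grasp_force: 26.0
time_s: 17.3
position: [508.6, 310.6, 109.8]
eef_rot: [3.126, -1.13, 0.063]
wrist_force: [2.6, 9.9, -18.4]
grip_width: 44.8
grasp_force: 25.2
```

```bash

python3 -m handwheel '[0,0,0,0,0,0, 0,0,0,0,0,0, 0,0,0,0,0,0, 0,0,0,0,0,0]' - 45
python3 - <<'E'
from g import *
from cell import env
Rt.__defaults__[0][0]=0
p,R,o=st(); print(R[:,2], "gp",p-18.8*R[:,2])
t=env.get_image("top");s=env.get_image("scene")
cv2.imwrite("pics/sq.png",np.hstack([crop(cv2.convertScaleAbs(t,alpha=1.8),155,160,50,50,400,400),crop(cv2.convertScaleAbs(s,alpha=1.8),235,255,50,50,400,400)]))
E
```

```text
time_s: 17.7
position: [508.7, 310.8, 109.7]
eef_rot: [3.126, -1.13, 0.062]
wrist_force: [1.4, 10.6, -18.9]
grip_width: 44.4
grasp_force: 44.7
[ 0.9037  0.041  -0.4262] gp [491.6715 310.0681 117.7551]
```

View pics/sq.png

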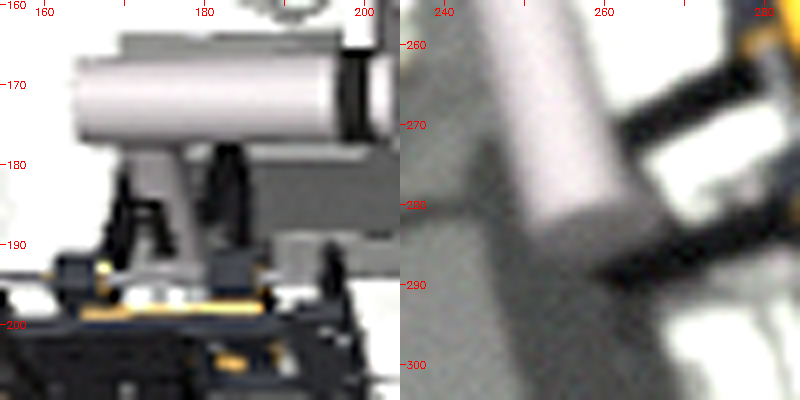

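The view shows both fingers on the grip's back and the trigger, pressed hard. Going from 25 N to 45 N changed the width by only 0.4 mm, so the trigger is on its stop. The extra ~3 mm of width fits the pad's upper edge resting on the blade tilted 0.3 rad. Releasing and backing out.

```bash

python3 -m handwheel '[0,0,0,0,0,0, 0,0,0,0,0,0, 0,0,0,0,0,0, 0,0,0,0,0,0, 0,0,0,0,0,0]' 95 25
python3 -m handwheel '[0,0,0,0,0,0, 0,0,0,0,0,0, 0,0,0,0,0,0]'
python3 -m handwheel '[0,0,-0.08,0,0,0, 0,0,-0.08,0,0,0, 0,0,-0.08,0,0,0, 0,0,-0.08,0,0,0, 0,0,-0.08,0,0,0]'
python3 - <<'E'
from jp import *
import g
print(st()[2]["joint_positions"])
# dish grasp options: tool down, closing along dish y (yaw -0.07)
for F in(0,1):
  g.Rt.__defaults__[0][0]=F
  for yaw in(-.07,):
   for tl in(0,20,40):
    for n,c in(("dish",[487,90.5,122]),("dishup",[487,90.5,260]),("pan",[560,-172,115])):
     for j4 in(0,3.5):
      R=g.Rt(yaw,tl); r=ik(np.array(c)+18.8*R[:,2],R,[.2,.5,1.6,j4,1.,0],5); print(F,tl,n,j4,round(r.cost,2),r.x.round(2))
E
```

```text
time_s: 18.3
position: [509.6, 309.2, 112.3]
eef_rot: [3.128, -1.137, 0.056]
wrist_force: [-0.5, 0.0, -0.2]
grip_width: 79.0
grasp_force: 0.0
time_s: 18.6
position: [509.3, 308.9, 111.6]
eef_rot: [3.127, -1.135, 0.056]
wrist_force: [0.4, 0.7, 0.3]
grip_width: 94.7
grasp_force: 0.0
time_s: 19.1
position: [399.8, 304.2, 162.6]
eef_rot: [3.127, -1.135, 0.056]
wrist_force: [0.2, 0.9, 0.4]
grip_width: 94.9
grasp_force: 0.0
[ 0.8901  0.5706  2.4461  4.0411  1.0548 -1.6852]
0 0 dish 0 0.0 [ 0.05  0.47  1.99 -0.    0.69  1.69]
0 0 dish 3.5 0.0 [ 0.05  0.47  1.99 -0.    0.69  1.69]
0 0 dishup 0 0.0 [ 0.05  0.28  1.83 -0.    1.03  1.69]
0 0 dishup 3.5 0.0 [ 0.05  0.28  1.83 -0.    1.03  1.69]
0 0 pan 0 0.0 [-0.41  0.58  1.77 -0.    0.79  1.23]
0 0 pan 3.5 0.0 [-0.41  0.58  1.77 -0.    0.79  1.23]
0 20 dish 0 0.0 [ 0.08  0.41  2.19 -0.26  0.2   1.96]
0 20 dish 3.5 0.0 [ 0.08  0.41  2.19 -0.26  0.2   1.96]
0 20 dishup 0 0.0 [ 0.08  0.17  2.03 -0.09  0.6   1.78]
0 20 dishup 3.5 0.0 [ 0.08  0.17  2.03 -0.09  0.6   1.78]
0 20 pan 0 0.0 [-0.47  0.51  1.99  0.41  0.34  0.81]
0 20 pan 3.5 0.0 [-0.47  
[... 653 characters left out ...]
[-0.41  0.58  1.77 -0.    0.79 -1.91]
1 20 dish 0 0.0 [ 0.08  0.41  2.19 -0.26  0.2  -1.18]
1 20 dish 3.5 0.0 [ 0.08  0.41  2.19 -0.26  0.2  -1.18]
1 20 dishup 0 0.0 [ 0.08  0.17  2.03 -0.09  0.6  -1.36]
1 20 dishup 3.5 0.0 [ 0.08  0.17  2.03 -0.09  0.6  -1.36]
1 20 pan 0 0.0 [-0.47  0.51  1.99  0.41  0.34 -2.33]
1 20 pan 3.5 0.0 [-0.47  0.51  1.99  0.41  0.34 -2.33]
1 40 dish 0 1746.48 [ 0.08  0.36  2.24 -1.13  0.06 -0.32]
1 40 dish 3.5 0.0 [0.11 0.46 2.4  3.42 0.42 1.45]
1 40 dishup 0 0.0 [ 0.11  0.13  2.24 -0.95  0.14 -0.49]
1 40 dishup 3.5 160.46 [0.08 0.15 2.29 4.28 0.08 0.55]
1 40 pan 0 1842.46 [-0.44  0.48  2.05  0.83  0.15 -2.69]
1 40 pan 3.5 0.0 [-0.54  0.53  2.19  2.21  0.37  2.1 ]
```

```bash
cat > d.py <<'E'
from jp import *
import g
g.Rt.__defaults__[0][0]=0
def Q(c,yaw,tl,q0,n=1):
    R=g.Rt(yaw,tl); r=ik(np.array(c)+18.8*R[:,2],R,q0,n)
    if r.cost>.1: print("IK bad",c,r.cost,r.x)
    return r.x
gr=np.array([481.6,90.9,122]); yd=-.073
E
python3 - <<'E'
from d import *
q=st()[2]["joint_positions"]
for tl in(40,45):
    a=Q(gr,yd,tl,[.11,.46,2.4,3.42,.42,-1.7],4); ax=g.Rt(yd,tl)[:,2]
    b=Q(gr-70*ax,yd,tl,a); b2=Q(gr-40*ax+[0,0,40],yd,tl,a); c=Q([420,200,240],0,55,q); 
    print(tl,a,b,b2,c)
    segs([c,b2,a],[8,8,6])
E
```

```text
40 [ 0.1132  0.457   2.4097  3.4308  0.4305 -1.6915] [ 0.1424  0.2713  2.4469  3.6312  0.2964 -1.8761] [ 0.1289  0.2434  2.3873  3.7771  0.2189 -2.0393] [ 0.5266  0.2243  2.4312  3.9963  0.5772 -2.0155]
8 x [0.031, 0.044, -0.002, -0.003, -0.014, 0.002] deg 1.3 mm 16 spd 0.23 q [ 0.53  0.22  2.43  4.01  0.58 -2.03] p [435. 200. 230.] cost 0.0
8 x [-0.006, 0.044, 0.026, -0.004, -0.021, 0.004] deg 1.9 mm 16 spd 0.24 q [ 0.13  0.24  2.39  3.8   0.22 -2.06] p [468.  93. 178.] cost 0.0
6 x [-0.014, 0.001, 0.039, 0.0, 0.0, 0.0] deg 0.0 mm 13 spd 0.34 q [ 0.11  0.45  2.41  3.43  0.42 -1.69] p [493.  89. 108.] cost 0.0
45 [ 0.1228  0.4955  2.4576  3.3872  0.6014 -1.6353] [ 0.159   0.3143  2.5125  3.4989  0.4834 -1.7245] [ 0.142   0.2724  2.4464  3.5594  0.381  -1.8085] [ 0.5266  0.2243  2.4312  3.9963  0.5772 -2.0155]
8 x [0.031, 0.044, -0.002, -0.003, -0.014, 0.002] deg 1.3 mm 16 spd 0.23 q [ 0.53  0.22  2.43  4.01  0.58 -2.03] p [435. 200. 230.] cost 0.0
8 x [-0.008, 0.044, 0.026, -0.004, -0.014, 0.004] deg 1.3 mm 16 spd 0.23 q [ 0.14  0.28  2.45  3.55  0.38 -1.8 ] p [467.  93. 176.] cost 0.0
6 x [-0.015, 0.001, 0.037, -0.0, 0.0, -0.0] deg 0.0 mm 12 spd 0.16 q [ 0.12  0.49  2.46  3.38  0.6  -1.63] p [495.  89. 109.] cost 0.0
```

```bash
sed -i 's/gr=np.array.*122\])/gr=np.array([478.6,91.1,122])/' d.py
python3 -m handwheel '[0.031,0.044,-0.002,-0.003,-0.014,0.002, 0.031,0.044,-0.002,-0.003,-0.014,0.002, 0.031,0.044,-0.002,-0.003,-0.014,0.002, 0.031,0.044,-0.002,-0.003,-0.014,0.002]' 60 >/dev/null
python3 -m handwheel '[0.031,0.044,-0.002,-0.003,-0.014,0.002, 0.031,0.044,-0.002,-0.003,-0.014,0.002, 0.031,0.044,-0.002,-0.003,-0.014,0.002, 0.031,0.044,-0.002,-0.003,-0.014,0.002]' >/dev/null
python3 -m handwheel '[-0.008,0.044,0.026,-0.004,-0.014,0.004, -0.008,0.044,0.026,-0.004,-0.014,0.004, -0.008,0.044,0.026,-0.004,-0.014,0.004, -0.008,0.044,0.026,-0.004,-0.014,0.004]' >/dev/null
python3 -m handwheel '[-0.008,0.044,0.026,-0.004,-0.014,0.004, -0.008,0.044,0.026,-0.004,-0.014,0.004, -0.008,0.044,0.026,-0.004,-0.014,0.004, -0.008,0.044,0.026,-0.004,-0.014,0.004, 0,0,0,0,0,0]'
python3 - <<'E'
from d import *
a=Q(gr,yd,45,[.11,.46,2.4,3.42,.42,-1.7],4); segs([a],[6])
# dish locating by code: bright aluminium blobs near the dish
from cell import env
C=cams(); t=env.get_image("top"); k=t[165:200,225:252].min(2); print(k[::1, ::1][0:34].tolist() if 0 else "")
for v in range(180,196): print(v,k[v-165].tolist())
E
```

```text
time_s: 20.8
position: [468.1, 92.1, 174.9]
eef_rot: [-3.138, -0.782, -0.078]
wrist_force: [-0.4, -0.4, 0.8]
grip_width: 60.3
grasp_force: 0.0
6 x [-0.017, 0.0, 0.035, -0.0, 0.0, -0.0] deg 0.0 mm 12 spd 0.16 q [ 0.13  0.49  2.46  3.39  0.6  -1.63] p [491.  91. 109.] cost 0.0

180 [71, 72, 81, 84, 84, 80, 79, 147, 205, 219, 220, 170, 111, 121, 137, 126, 155, 206, 224, 197, 123, 120, 116, 79, 83, 83, 85]
181 [83, 83, 83, 85, 86, 61, 35, 43, 108, 191, 217, 213, 210, 195, 210, 226, 221, 218, 221, 158, 122, 106, 65, 67, 68, 78, 86]
182 [84, 85, 84, 85, 85, 65, 45, 44, 55, 113, 114, 180, 224, 173, 186, 222, 171, 131, 96, 67, 79, 103, 91, 70, 73, 70, 82]
183 [85, 86, 87, 87, 89, 67, 45, 47, 44, 77, 80, 179, 226, 147, 68, 78, 63, 70, 125, 117, 101, 113, 89, 70, 72, 73, 73]
184 [72, 75, 84, 85, 86, 66, 47, 46, 41, 76, 137, 202, 227, 150, 58, 157, 171, 116, 100, 111, 105, 83, 69, 72, 72, 73, 75]
185 [56, 17, 68, 86, 85, 89, 67, 45, 43, 55, 123, 197, 227, 153, 75, 93, 101, 108, 112, 112, 86, 68, 72, 71, 73, 73, 71]
186 [21, 17, 71, 88, 85, 88, 68, 48, 42, 28, 133, 205, 225, 161, 96, 110, 112, 1
[... 390 characters left out ...]
90 [5, 53, 81, 86, 85, 83, 83, 83, 83, 76, 124, 177, 133, 44, 35, 37, 66, 75, 42, 5, 62, 77, 74, 73, 74, 73, 73]
191 [3, 67, 87, 81, 80, 81, 80, 82, 84, 83, 57, 39, 41, 64, 76, 78, 79, 56, 18, 6, 62, 80, 76, 74, 74, 76, 76]
192 [17, 69, 85, 82, 81, 79, 80, 80, 80, 84, 62, 40, 42, 77, 81, 75, 78, 58, 19, 5, 63, 81, 78, 76, 73, 72, 69]
193 [46, 64, 64, 64, 63, 64, 62, 62, 69, 75, 55, 36, 42, 63, 69, 65, 56, 31, 15, 16, 31, 42, 44, 54, 64, 63, 59]
194 [78, 79, 93, 100, 109, 120, 121, 124, 155, 172, 124, 86, 94, 146, 174, 164, 109, 38, 29, 32, 30, 28, 20, 92, 141, 152, 151]
195 [93, 117, 142, 131, 130, 144, 125, 85, 74, 66, 59, 75, 74, 94, 123, 137, 94, 31, 29, 31, 32, 29, 24, 52, 122, 143, 139]
```

```bash

python3 -m handwheel '[-0.017,0,0.035,0,0,0, -0.017,0,0.035,0,0,0, -0.017,0,0.035,0,0,0]'
python3 -m handwheel '[-0.017,0,0.035,0,0,0, -0.017,0,0.035,0,0,0, -0.017,0,0.035,0,0,0, 0,0,0,0,0,0]'
python3 -m handwheel '[0,0,0,0,0,0, 0,0,0,0,0,0, 0,0,0,0,0,0, 0,0,0,0,0,0, 0,0,0,0,0,0]' 4 20
python3 -m handwheel '[0,0,0,0,0,0, 0,0,0,0,0,0, 0,0,0,0,0,0, 0,0,0,0,0,0]'
```

```text
time_s: 21.15
position: [479.1, 93.2, 142.3]
eef_rot: [-3.137, -0.784, -0.075]
wrist_force: [-0.1, 0.4, 0.8]
grip_width: 59.7
grasp_force: 0.0
time_s: 21.55
position: [490.3, 92.3, 108.2]
eef_rot: [-3.138, -0.782, -0.074]
wrist_force: [0.2, 0.7, 0.1]
grip_width: 60.0
grasp_force: 0.0
time_s: 22.05
position: [490.5, 91.7, 109.3]
eef_rot: [-3.137, -0.784, -0.076]
wrist_force: [-0.0, -0.1, -0.2]
grip_width: 25.4
grasp_force: 0.0
time_s: 22.45
position: [490.5, 91.7, 109.1]
eef_rot: [-3.137, -0.783, -0.076]
wrist_force: [-1.1, -0.2, 2.5]
grip_width: 9.7
grasp_force: 20.0
```

```bash

python3 -m handwheel '[0.028,0,-0.028,0,0,0, 0.047,0,-0.047,0,0,0, 0.047,0,-0.047,0,0,0, 0.028,0,-0.028,0,0,0, 0,0,0,0,0,0]'
python3 - <<'E'
from d import *
print(st()[2]["joint_positions"])
a=Q([550,-179.2,115.9],.05,45,[-.5,.5,2.2,2.4,.45,-1.],4);u=Q([550,-179.2,185],.05,45,a)
print(a,u); m=Q([505,-30,190],-.02,45,st()[2]["joint_positions"]);print(m)
segs([m,u,a],[12,12,7])
E
```

```text
time_s: 22.95
position: [490.8, 91.6, 174.1]
eef_rot: [-3.137, -0.786, -0.076]
wrist_force: [-0.2, 0.1, -0.6]
grip_width: 9.9
grasp_force: 20.0
[ 0.128   0.3026  2.4015  3.5405  0.3647 -1.8007]
[-0.6283  0.5548  2.2329  2.1198  0.547  -1.1395] [-0.6282  0.4047  2.1816  1.7822  0.4709 -0.7541]
[-0.284   0.3052  2.3754  2.5854  0.3571 -1.2323]
12 x [0.007, 0.033, 0.006, 0.002, -0.0, -0.002] deg 0.3 mm 10 spd 0.26 q [-0.28  0.31  2.38  2.59  0.36 -1.23] p [518. -29. 176.] cost 0.0
12 x [0.008, 0.042, 0.009, 0.002, -0.0, -0.003] deg 0.3 mm 13 spd 0.27 q [-0.63  0.4   2.18  1.79  0.46 -0.76] p [ 563. -179.  174.] cost 0.0
7 x [-0.024, -0.001, 0.024, 0.001, -0.0, 0.0] deg 0.1 mm 10 spd 0.20 q [-0.63  0.55  2.23  2.12  0.55 -1.14] p [ 563. -178.  103.] cost 0.0
```

```bash

python3 -m handwheel '[0.007,0.033,0.006,0.002,0,-0.002, 0.007,0.033,0.006,0.002,0,-0.002, 0.007,0.033,0.006,0.002,0,-0.002, 0.007,0.033,0.006,0.002,0,-0.002]' >/dev/null
python3 -m handwheel '[0.007,0.033,0.006,0.002,0,-0.002, 0.007,0.033,0.006,0.002,0,-0.002, 0.007,0.033,0.006,0.002,0,-0.002, 0.007,0.033,0.006,0.002,0,-0.002]' >/dev/null
python3 -m handwheel '[0.007,0.033,0.006,0.002,0,-0.002, 0.007,0.033,0.006,0.002,0,-0.002, 0.007,0.033,0.006,0.002,0,-0.002, 0.007,0.033,0.006,0.002,0,-0.002]' >/dev/null
python3 -m handwheel '[0.008,0.042,0.009,0.002,0,-0.003, 0.008,0.042,0.009,0.002,0,-0.003, 0.008,0.042,0.009,0.002,0,-0.003, 0.008,0.042,0.009,0.002,0,-0.003]' >/dev/null
python3 -m handwheel '[0.008,0.042,0.009,0.002,0,-0.003, 0.008,0.042,0.009,0.002,0,-0.003, 0.008,0.042,0.009,0.002,0,-0.003, 0.008,0.042,0.009,0.002,0,-0.003]' >/dev/null
python3 -m handwheel '[0.008,0.042,0.009,0.002,0,-0.003, 0.008,0.042,0.009,0.002,0,-0.003, 0.008,0.042,0.009,0.002,0,-0.003, 0.008,0.042,0.009,0.002,0,-0.003, 0,0,0,0,0,0]'
python3 - <<'E'
from d import *
from cell import env
print(st()[2]["joint_positions"])
a=Q([550,-179.2,115.9],.05,45,[-.5,.5,2.2,2.4,.45,-1.],4)
segs([a],[7])
s=env.get_image("scene");t=env.get_image("top")
p,R,_=st(); gp=p-18.8*R[:,2]; yw=np.arctan2(R[1,2],R[0,2]); C=cams()
dc=gp+[57.6*np.cos(yw),57.6*np.sin(yw),-22.4+18]; print("expected rim",dc)
for n,im in(("scene",s),("top",t)):
    u=proj(C[n],dc); x0,y0=(u-30).astype(int); k=im[y0:y0+60,x0:x0+60]; print(n,"pred px",u)
    cv2.imwrite(f"/tmp/{n}.png",k)
cv2.imwrite("pics/hover.png",np.hstack([crop(t,280,135,60,60,400,400),crop(s,180,135,60,60,400,400)]))
E
```

```text
time_s: 25.45
position: [562.9, -180.1, 171.2]
eef_rot: [3.13, -0.781, 0.054]
wrist_force: [-0.1, -0.3, -1.2]
grip_width: 9.9
grasp_force: 20.0
[-0.6265  0.4043  2.1819  1.7896  0.4615 -0.7626]
7 x [-0.023, -0.001, 0.023, 0.001, 0.0, 0.0] deg 0.1 mm 10 spd 0.19 q [-0.63  0.55  2.23  2.1   0.54 -1.13] p [ 563. -178.  103.] cost 0.0
expected rim [ 606.6057 -177.0887  180.3837]
scene pred px [203.2872 154.5974]
top pred px [310.432  152.6869]
```

View pics/hover.png

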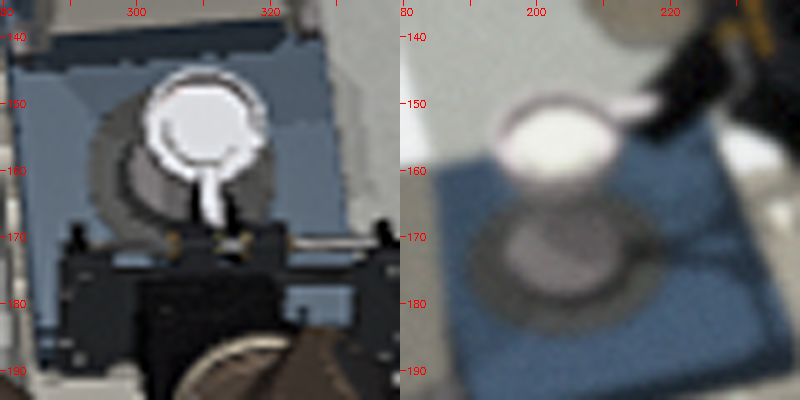

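The hover view shows the dish level over the pan, rim centre at top px (310.5,153.4) and scene px (203.1,154.9), within about 0.5 px of prediction. Lowering, aiming 1 mm further in x.

```bash

python3 -m handwheel '[-0.022,-0.001,0.024,0.001,0,0, -0.022,-0.001,0.024,0.001,0,0, -0.022,-0.001,0.024,0.001,0,0, -0.022,-0.001,0.024,0.001,0,0]'
python3 -m handwheel '[-0.022,-0.001,0.024,0,0,0, -0.022,0,0.024,0,0,0, 0,0,0,0,0,0]'
python3 - <<'E'
from d import *
plan=g.plan; plan([([550.8,-179.2,115.4],.05,45,2)])
E
```

```text
time_s: 25.95
position: [563.9, -177.3, 132.8]
eef_rot: [3.135, -0.782, 0.057]
wrist_force: [0.3, -0.4, -1.1]
grip_width: 9.7
grasp_force: 20.0
time_s: 26.25
position: [564.5, -177.1, 112.5]
eef_rot: [3.137, -0.781, 0.056]
wrist_force: [0.2, -0.2, -0.7]
grip_width: 9.7
grasp_force: 20.0
2 x [-0.0128, 0.0023, 0.0118, 0.0003, 0.0015, 0.0013] | mm 5.3 deg 0.2 ends [ 564. -179.  102.]
```

```bash

python3 -m handwheel '[-0.01,0.002,0.009,0,0.001,0, -0.01,0.002,0.009,0,0.001,0, 0,0,0,0,0,0]'
python3 -m handwheel '[-0.004,0,0.004,0,0,0, 0,0,0,0,0,0]'
python3 -m handwheel '[-0.003,0,0.003,0,0,0, 0,0,0,0,0,0]'
```

```text
time_s: 26.55
position: [564.6, -179.4, 105.7]
eef_rot: [3.134, -0.786, 0.057]
wrist_force: [0.9, 0.0, -0.6]
grip_width: 10.4
grasp_force: 20.0
time_s: 26.75
position: [564.8, -179.5, 104.3]
eef_rot: [3.134, -0.786, 0.057]
wrist_force: [0.9, -0.2, -2.1]
grip_width: 9.6
grasp_force: 20.0
time_s: 26.95
position: [564.8, -179.5, 103.0]
eef_rot: [3.133, -0.786, 0.057]
wrist_force: [0.6, 0.6, -1.1]
grip_width: 10.2
grasp_force: 20.0
```

```bash

python3 -m handwheel '[-0.002,0,0.002,0,0,0, 0,0,0,0,0,0]'
python3 -m handwheel '[-0.002,0,0.002,0,0,0, 0,0,0,0,0,0]'
```

```text
time_s: 27.15
position: [564.8, -179.6, 102.2]
eef_rot: [3.134, -0.786, 0.057]
wrist_force: [-0.8, -0.3, 0.3]
grip_width: 9.6
grasp_force: 20.0
time_s: 27.35
position: [564.9, -179.6, 101.9]
eef_rot: [3.133, -0.788, 0.057]
wrist_force: [-5.1, -0.8, 6.8]
grip_width: 9.9
grasp_force: 20.0
```

```bash

python3 -m handwheel '[0.001,0,-0.001,0,0,0, 0,0,0,0,0,0, 0,0,0,0,0,0, 0,0,0,0,0,0, 0,0,0,0,0,0]' 40
python3 -m handwheel '[0,0,-0.05,0,0,0, 0,0,-0.1,0,0,0, 0,0,-0.1,0,0,0, 0,0,-0.1,0,0,0, 0,0,0,0,0,0]'
python3 - <<'E'
from d import *
from cell import env
q=st()[2]["joint_positions"];print(q)
s=env.get_image("scene");t=env.get_image("top"); C=cams()
for n,im,z in(("top",t,111),("scene",s,111)):
    u=proj(C[n],[608,-177,z]).astype(int); x0,y0=u-16; k=im[y0:y0+32,x0:x0+32].min(2)
    m=(k>130).astype(np.uint8); cc,lab,stt,cen=cv2.connectedComponentsWithStats(m)
    i=1+np.argmax(stt[1:,4]); print(n,stt[i],cen[i]+[x0,y0],"pan px",proj(C[n],[607.5,-176.5,111]))
    e=cv2.morphologyEx((lab==i).astype(np.uint8),cv2.MORPH_OPEN,cv2.getStructuringElement(2,(7,7)))
    c=max(cv2.findContours(e,0,2)[0],key=cv2.contourArea); el=cv2.fitEllipse(c); uv=np.array(el[0])+[x0,y0]; print(el,"->",uv,onz(C[n],uv,z))
E
```

```text
time_s: 27.85
position: [564.8, -179.5, 101.6]
eef_rot: [3.134, -0.786, 0.057]
wrist_force: [0.9, 0.1, -0.5]
grip_width: 38.8
grasp_force: 0.0
time_s: 28.35
position: [489.4, -183.2, 177.8]
eef_rot: [3.131, -0.788, 0.058]
wrist_force: [0.2, 0.5, -0.9]
grip_width: 40.0
grasp_force: 0.0
[-0.7603  0.3298  2.3175  1.762   0.5462 -0.8648]
top [  9   9  17  23 227] [307.9604 159.8062] pan px [307.8409 158.261 ]
((16.97652816772461, 17.20198631286621), (12.054319381713867, 16.48430061340332), 108.00634002685547) -> [307.9765 159.202 ] [ 603.7532 -177.0359  111.    ]
scene [  7  10  25  15 240] [205.4208 168.4333] pan px [204.5831 168.6127]
((16.301959991455078, 17.08950424194336), (12.819985389709473, 18.316987991333008), 74.8956069946289) -> [204.302  169.0895] [ 608.764  -174.3493  111.    ]
```

The dish is released on the pan, level to within the readings and centred to about 2 mm. Next I locate the cover bar numerically, from pixel profiles against the cover model.

```bash
python3 - <<'E'
from h import *
from cell import env
C=cams(); t=env.get_image("top").astype(int); s=env.get_image("scene").astype(int)
ax,ay,aa=567.5,-177.1,.1
c_,s_=np.cos(aa),np.sin(aa); W=lambda x,y,z:[ax+c_*x-s_*y,ay+s_*x+c_*y,z]
def bar(th,y,r=0): # r extra inward
    b=np.arctan2(45,202)+th; return W(125-207*np.cos(b),y,87+207*np.sin(b))
for th in(1.4,1.5,1.6): print(th,*[proj(C[n],bar(th,y)).round(1) for n in("top","scene") for y in(42,0,-42)],np.round(bar(th,0)))
print("hinge",W(125,0,87))
for u in(300,304,309,314,319): print("top u",u,"v104..:",t[104:122,u].mean(1).astype(int))
for v in(134,138,142,146,150): print("scene v",v,"u152..:",s[v,152:188].mean(1).astype(int))
# analyser edges in the top view: horizontal profile for both deck sides
for v in(150,165,180): print("deck v",v,"u272..292",t[v,272:292].mean(1).astype(int),"u322..342",t[v,322:342].mean(1).astype(int))
E
```

```text
1.4 [298.8 116.2] [311.  115.4] [323.3 114.7] [174.  144.9] [171.7 136.3] [169.5 127.9] [ 702. -164.  294.]
1.5 [298.2 110.9] [310.4 110.1] [322.5 109.4] [167.7 146.6] [165.5 138. ] [163.4 129.6] [ 722. -162.  292.]
1.6 [297.6 105.9] [309.6 105.2] [321.7 104.5] [161.5 148.8] [159.4 140.1] [157.4 131.7] [ 743. -160.  288.]
hinge [np.float64(691.8755206597532), np.float64(-164.62082291914646), 87]
top u 300 v104..: [161 154 155 160 195 224 176 211 122 160 162 159 146 229 219 218 217 218]
top u 304 v104..: [160 160 155 164 231 224 176 172 116 236 148 150 123 230 220 218 218 217]
top u 309 v104..: [152 153 156 187 226 173 204 137 142 236 148 154 192 225 220 218 218 218]
top u 314 v104..: [166 161 161 215 224 178 198 115 216 150 153 158 227 219 219 218 218 218]
top u 319 v104..: [182 178 182 229 186 188 153 141 216 125 164 232 221 218 218 218 219 218]
scene v 134 u152..: [177 180 193 221 231 237 237 237 233 211 185 182 190 200 218 233 237 238
 238 238 237 237 238 234 227 201 183 173 173 171 173 170 174 173 176 176]
scene v 138 u152..: [177 179 172 183 215 231 237 238 237 233 221 196 184 1
[... 484 characters left out ...]
237 239 238 237 230 195 138 109 137
 194 224 234 237 237 238 238 239 238 237 234 227 204 183 174 174 172 174]
deck v 150 u272..292 [161 164 163 164 169 131  76 159 143  68  96 111 106 107 107 106 107 107
 108 108] u322..342 [ 91  90  91  90  91  91  92  96 130 143 141 139 153 162 160 162 162 163
 162 157]
deck v 165 u272..292 [162 162 160 159 160 164 166 128  67 200 160  65 106 112 110 110 109 110
 109 111] u322..342 [107 107 107 105 107 106 105 106 104  90 137 163 159 155 152 153 157 156
 157 157]
deck v 180 u272..292 [154 156 158 158 158 161 161 166 129  81 118 133  80  93 119 114 113 114
 113 113] u322..342 [109 109 108 108 108 108 108 108 108 108 108  93 136 160 157 158 159 156
 153 154]
```

```bash
python3 - <<'E'
from h import *
C=cams()
def mk(ax,ay,aa):
    c_,s_=np.cos(aa),np.sin(aa)
    def f(th,a,b,y): # shut-position offsets: a in front of hinge, b above
        r=np.hypot(a,b);g=np.arctan2(b,a)+th; x=125-r*np.cos(g)
        return [ax+c_*x-s_*y,ay+s_*x+c_*y,87+r*np.sin(g)]
    return f
# observations: top face corners/edges (panel top_an 5x): far-left (88,40),far-right(308,37?),near-left (97,140), near-right(310,122)
obs=[("top",170,0,75,(97/5+269.5,140/5+99.5)),("top",170,0,-75,(311/5+269.5,123/5+99.5)),("top",170,70,75,(87/5+269.5,43/5+99.5)),
("scene",170,70,-75,(245*.64-.2,206*.64-.2)),("scene",170,0,-75,(275*.64-.2,204*.64-.2)),("scene",170,70,75,(261*.64-.2,253*.64-.2)),("scene",170,0,75,(290*.64-.2,244*.64-.2))]
deck=[("scene",(-60,-100,85),(225.1,150.8)),("scene",(-60,100,85),(238.4,188.7)),("scene",(-165,-100,55),(251.7,150)),("scene",(-165,100,55),(267.3,188.2)),("top",(-60,-100,85),(333.7,184.5))]
def F(q):
    f=mk(*q[:3]); r=[]
    for n,a,b,y,uv in obs: r+=list(proj(C[n],f(q[3],a,b,y))-uv)
    c_,s_=np.cos(q[2]),np.sin(q[2])
    for n,p,uv in deck: r+=list(proj(C[n],[q[0]+c_*p[0]-s_*p[1],q[1]+s_*p[0]+c_*p[1],p[2]])-uv)
    return np.array(r)
R=least_squares(F,[567,-177,.1,1.5],loss="soft_l1"); print(R.x); print(F(R.x).reshape(-1,2).round(1))
f=mk(*R.x[:3]); th=R.x[3]
for t in(th-.05,th,th+.05): print(t,"bar",np.round(f(t,202,45,0)),[proj(C[n],f(t,202,45,y)).round(1).tolist() for n in("top","scene") for y in(42,0,-42)])
print("hinge",f(0,0,0,0),"shut bar",f(0,202,45,0))
E
```

```text
[ 568.6712 -176.1604    0.1015    1.4759]
[[-0.3  0.3]
 [-0.4  1.1]
 [ 0.2  0.5]
 [-0.7 -0.3]
 [ 0.8 -1.5]
 [-3.7  0.2]
 [-0.3  3. ]
 [-0.  -0.4]
 [ 0.7 -0. ]
 [ 0.1  0.6]
 [ 0.1 -0.2]
 [ 0.6 -1.2]]
1.4259420359951325 bar [ 708. -162.  293.] [[298.3, 114.5], [310.5, 113.7], [322.7, 113.0], [172.0, 145.6], [169.8, 137.0], [167.6, 128.6]]
1.4759420359951325 bar [ 719. -161.  292.] [[298.0, 111.8], [310.2, 111.1], [322.4, 110.3], [168.9, 146.5], [166.7, 137.8], [164.5, 129.4]]
1.5259420359951326 bar [ 729. -160.  291.] [[297.7, 109.3], [309.8, 108.5], [322.0, 107.8], [165.7, 147.5], [163.6, 138.8], [161.5, 130.4]]
hinge [np.float64(693.0276111503341), np.float64(-163.49222997138443), np.float64(87.0)] shut bar [np.float64(492.06765418115873), np.float64(-183.96405683044054), np.float64(132.0)]
```

```bash
cat > cv.py <<'E'
from d import *
H=np.array([693,-163.5,87]); ya=.1015
def barp(th):
    b=np.arctan2(45,202)+th; r=207*np.cos(b); return H+[-r*np.cos(ya),-r*np.sin(ya),207*np.sin(b)]
def Qb(b,tl,q0,F,n=1,dep=8):
    g.Rt.__defaults__[0][0]=F; R=g.Rt(ya,tl); r=ik(np.array(b)+dep*R[:,2],R,q0,n)
    if r.cost>.1: print("IK bad",b,tl,r.cost,r.x)
    return r.x
E
python3 - <<'E'
from cv import *
q=st()[2]["joint_positions"]
for F in(.5,-.5):
  for j4 in(0,2):
    o=[]; qq=[-.4,.4,2,j4,.6,-.7]
    for th,tl in((1.49,20),(1.2,30),(.8,40),(.4,48),(0,55)):
        qq=Qb(barp(th),tl,qq,F,4 if th>1.4 else 1); o.append(qq.round(2).tolist())
    print(F,j4,*o,sep="\n ")
E
```

```text
IK bad [ 721.4098 -160.6065  292.0208] 20 9927.880059746338 [-0.1817  0.441   1.7249 -0.6511  0.4091 -2.69  ]
IK bad [ 661.8991 -166.6676  291.6258] 30 6708.9239793712 [-0.2858  0.3522  1.9409 -0.7512  0.0928 -2.69  ]
IK bad [ 585.0793 -174.4917  263.2989] 40 4791.460379485954 [-0.3298  0.2792  2.0662 -0.7677  0.06   -2.69  ]
IK bad [ 525.2977 -180.5805  207.1383] 48 6822.435532505362 [-0.3616  0.2644  2.1534 -0.7814  0.06   -2.69  ]
IK bad [ 491.9927 -183.9726  132.0105] 55 12726.644073817952 [-0.3838  0.3253  2.1875 -0.7971  0.06   -2.69  ]
0.5
 0
 [-0.18, 0.44, 1.72, -0.65, 0.41, -2.69]
 [-0.29, 0.35, 1.94, -0.75, 0.09, -2.69]
 [-0.33, 0.28, 2.07, -0.77, 0.06, -2.69]
 [-0.36, 0.26, 2.15, -0.78, 0.06, -2.69]
 [-0.38, 0.33, 2.19, -0.8, 0.06, -2.69]
0.5
 2
 [-0.36, 0.49, 1.41, 0.19, 0.93, 2.59]
 [-0.44, 0.37, 1.68, 0.42, 0.69, 2.32]
 [-0.58, 0.28, 1.98, 0.98, 0.51, 1.68]
 [-0.72, 0.33, 2.23, 1.68, 0.58, 0.82]
 [-0.83, 0.55, 2.41, 2.09, 0.86, 0.19]
IK bad [ 491.9927 -183.9726  132.0105] 55 391.40994048039755 [-0.8317  0.4938  2.3377  1.8883  0.7667 -2.69  ]
-0.5
 0
 [-0.36, 0.49, 1.41, 0.19, 0.93, -0.56]
 [-0.44, 0.37, 1.68, 0.42, 0.69, -0.82]
 [-0.58, 0.28, 1.98, 0.98, 0.51, -1.46]
 [-0.72, 0.33, 2.23, 1.68, 0.58, -2.32]
 [-0.83, 0.49, 2.34, 1.89, 0.77, -2.69]
IK bad [ 491.9927 -183.9726  132.0105] 55 391.4099404803974 [-0.8317  0.4938  2.3377  1.8883  0.7667 -2.69  ]
-0.5
 2
 [-0.36, 0.49, 1.41, 0.19, 0.93, -0.56]
 [-0.44, 0.37, 1.68, 0.42, 0.69, -0.82]
 [-0.58, 0.28, 1.98, 0.98, 0.51, -1.46]
 [-0.72, 0.33, 2.23, 1.68, 0.58, -2.32]
 [-0.83, 0.49, 2.34, 1.89, 0.77, -2.69]
```

```bash
python3 - <<'E'
from cv import *
q=st()[2]["joint_positions"]
R=g.Rt(ya,20)
b=barp(1.49); A=Qb(b,20,[-.36,.49,1.41,.19,.93,2.59],.5); U=Qb(b-90*g.Rt(ya,20)[:,2],20,A,.5); M=Qb([570,-165,400],30,U,.5)
print(q,M,U,A)
m1=q+(M-q)*.5; m1[1]-=.12
print(fk(m1,P.x)[0])
segs([m1,M,U,A],[8,8,6,6])
E
```

```text
[-0.7572  0.3369  2.3154  1.7672  0.5459 -0.8687] [-0.5257  0.1429  1.6922  0.3821  0.9058  2.3379] [-0.3856  0.3931  1.3533  0.1815  1.0909  2.5952] [-0.3635  0.4899  1.4123  0.192   0.9337  2.586 ]
[ 555.1879 -134.2763  346.7707]
8 x [0.063, -0.041, -0.029, 0.013, -0.0, 0.053] deg 4.9 mm 24 spd 0.75 q [-0.64  0.12  2.    1.08  0.72  0.74] p [ 556. -134.  347.] cost 0.0
8 x [0.02, -0.009, -0.011, -0.028, -0.003, 0.07] deg 6.8 mm 7 spd 0.72 q [-0.53  0.14  1.69  0.38  0.91  2.34] p [ 572. -164.  393.] cost 0.0
6 x [0.006, -0.055, 0.041, -0.018, -0.0, -0.0] deg 1.6 mm 21 spd 0.22 q [-0.38  0.39  1.35  0.18  1.09  2.6 ] p [ 694. -163.  369.] cost 0.0
6 x [0.0, 0.0, 0.05, 0.0, -0.0, -0.0] deg 0.0 mm 15 spd 0.09 q [-0.36  0.49  1.41  0.19  0.93  2.59] p [ 725. -160.  285.] cost 0.0
```

```bash

python3 -m handwheel '[0.042,-0.027,-0.019,0.009,0,0.035, 0.042,-0.027,-0.019,0.009,0,0.035, 0.042,-0.027,-0.019,0.009,0,0.035, 0.042,-0.027,-0.019,0.009,0,0.035]' 60 >/dev/null
python3 -m handwheel '[0.042,-0.027,-0.019,0.009,0,0.035, 0.042,-0.027,-0.019,0.009,0,0.035, 0.042,-0.027,-0.019,0.009,0,0.035, 0.042,-0.027,-0.019,0.009,0,0.035]' >/dev/null
python3 -m handwheel '[0.042,-0.027,-0.019,0.009,0,0.035, 0.042,-0.027,-0.019,0.009,0,0.035, 0.042,-0.027,-0.019,0.009,0,0.035, 0.042,-0.027,-0.019,0.009,0,0.035]'
python3 -m handwheel '[0.013,-0.006,-0.007,-0.019,-0.002,0.047, 0.013,-0.006,-0.007,-0.019,-0.002,0.047, 0.013,-0.006,-0.007,-0.019,-0.002,0.047, 0.013,-0.006,-0.007,-0.019,-0.002,0.047]' >/dev/null
python3 -m handwheel '[0.013,-0.006,-0.007,-0.019,-0.002,0.047, 0.013,-0.006,-0.007,-0.019,-0.002,0.047, 0.013,-0.006,-0.007,-0.019,-0.002,0.047, 0.013,-0.006,-0.007,-0.019,-0.002,0.047]' >/dev/null
python3 -m handwheel '[0.013,-0.006,-0.007,-0.019,-0.002,0.047, 0.013,-0.006,-0.007,-0.019,-0.002,0.047, 0.013,-0.006,-0.007,-0.019,-0.002,0.047, 0.013,-0.006,-0.007,-0.019,-0.002,0.047, 0,0,0,0,0,0]'
python3 - <<'E'
from cv import *
q=st()[2]["joint_positions"]; print(q)
b=barp(1.49); A=Qb(b,20,[-.36,.49,1.41,.19,.93,2.59],.5); U=Qb(b-90*g.Rt(ya,20)[:,2],20,A,.5)
segs([U,A],[8,6])
E
```

```text
time_s: 29.75
position: [557.1, -136.5, 346.4]
eef_rot: [-2.455, -0.549, -0.743]
wrist_force: [-0.3, -0.6, -0.5]
grip_width: 60.0
grasp_force: 0.0
time_s: 31.05
position: [574.5, -166.9, 390.4]
eef_rot: [-2.628, 0.003, -1.468]
wrist_force: [0.3, -0.2, -0.4]
grip_width: 59.9
grasp_force: 0.0
[-0.5281  0.15    1.6871  0.378   0.914   2.3378]
8 x [0.004, -0.041, 0.029, -0.013, 0.0, 0.0] deg 1.2 mm 15 spd 0.16 q [-0.39  0.39  1.35  0.19  1.09  2.59] p [ 693. -164.  370.] cost 0.0
6 x [-0.0, 0.0, 0.05, -0.0, 0.0, 0.0] deg 0.0 mm 15 spd 0.09 q [-0.37  0.49  1.41  0.2   0.94  2.58] p [ 724. -161.  285.] cost 0.0
```

```bash

python3 -m handwheel '[0.004,-0.041,0.029,-0.013,0,0, 0.004,-0.041,0.029,-0.013,0,0, 0.004,-0.041,0.029,-0.013,0,0, 0.004,-0.041,0.029,-0.013,0,0]' >/dev/null
python3 -m handwheel '[0.004,-0.041,0.029,-0.013,0,0, 0.004,-0.041,0.029,-0.013,0,0, 0.004,-0.041,0.029,-0.013,0,0, 0.004,-0.041,0.029,-0.013,0,0]'
python3 -m handwheel '[0,0,0.05,0,0,0, 0,0,0.05,0,0,0, 0,0,0.05,0,0,0]'
python3 -m handwheel '[0,0,0.05,0,0,0, 0,0,0.05,0,0,0, 0,0,0.05,0,0,0, 0,0,0,0,0,0]'
python3 -m handwheel '[0,0,0,0,0,0, 0,0,0,0,0,0, 0,0,0,0,0,0, 0,0,0,0,0,0, 0,0,0,0,0,0]' 4 8
python3 -m handwheel '[0,0,0,0,0,0, 0,0,0,0,0,0, 0,0,0,0,0,0, 0,0,0,0,0,0, 0,0,0,0,0,0]'
```

```text
time_s: 31.85
position: [693.1, -163.5, 369.0]
eef_rot: [-2.791, 0.002, -1.464]
wrist_force: [-0.6, 0.1, -0.2]
grip_width: 59.7
grasp_force: 0.0
time_s: 32.15
position: [707.3, -162.4, 326.2]
eef_rot: [-2.791, 0.002, -1.467]
wrist_force: [-0.2, -0.8, -0.1]
grip_width: 60.1
grasp_force: 0.0
time_s: 32.55
position: [722.8, -160.9, 283.3]
eef_rot: [-2.793, 0.003, -1.468]
wrist_force: [0.1, 0.5, -0.5]
grip_width: 60.2
grasp_force: 0.0
time_s: 33.05
position: [722.9, -161.3, 286.6]
eef_rot: [-2.789, 0.001, -1.468]
wrist_force: [-0.0, -0.7, 0.0]
grip_width: 25.1
grasp_force: 0.0
time_s: 33.55
position: [723.6, -161.3, 287.2]
eef_rot: [-2.788, 0.0, -1.468]
wrist_force: [4.6, 0.7, 5.6]
grip_width: 9.9
grasp_force: 8.0
```

```bash
python3 - <<'E'
from cv import *
q=st()[2]["joint_positions"]; qs=[]; qq=q
for th,tl in zip(np.linspace(1.49,0,9)[1:],np.linspace(20,55,9)[1:]):
    qq=Qb(barp(th),tl,qq,.5); qs.append(qq)
segs(qs,[5]*8)
E
```

```text
5 x [-0.001, 0.023, -0.009, 0.009, 0.0, 0.0] deg 0.8 mm 7 spd 0.11 q [-0.41  0.41  1.56  0.28  0.82  2.48] p [ 687. -164.  287.] cost 0.0
5 x [0.0, 0.024, -0.008, 0.01, 0.0, 0.0] deg 0.9 mm 8 spd 0.12 q [-0.46  0.35  1.7   0.41  0.7   2.32] p [ 649. -167.  282.] cost 0.0
5 x [0.0, 0.025, -0.005, 0.01, 0.0, 0.0] deg 0.9 mm 8 spd 0.17 q [-0.51  0.3   1.84  0.61  0.59  2.08] p [ 613. -171.  269.] cost 0.0
5 x [0.0, 0.025, -0.003, 0.009, 0.0, 0.0] deg 0.8 mm 8 spd 0.23 q [-0.58  0.28  1.98  0.88  0.52  1.77] p [ 580. -174.  251.] cost 0.0
5 x [0.0, 0.025, 0.001, 0.01, 0.0, 0.0] deg 0.9 mm 8 spd 0.30 q [-0.64  0.29  2.1   1.26  0.5   1.32] p [ 552. -177.  226.] cost 0.0
5 x [0.0, 0.025, 0.003, 0.01, 0.0, 0.0] deg 0.9 mm 8 spd 0.30 q [-0.71  0.33  2.22  1.63  0.56  0.87] p [ 528. -180.  197.] cost 0.0
5 x [0.0, 0.025, 0.006, 0.009, 0.0, 0.0] deg 0.8 mm 8 spd 0.26 q [-0.78  0.42  2.33  1.91  0.68  0.49] p [ 510. -182.  163.] cost 0.0
5 x [0.0, 0.024, 0.009, 0.01, 0.0, 0.0] deg 0.9 mm 8 spd 0.22 q [-0.83  0.56  2.41  2.09  0.86  0.19] p [ 499. -183.  127.] cost 0.0
```

```bash

python3 -m handwheel '[-0.001,0.023,-0.009,0.009,0,0, -0.001,0.023,-0.009,0.009,0,0, -0.001,0.023,-0.009,0.009,0,0, -0.001,0.023,-0.009,0.009,0,0, -0.001,0.023,-0.009,0.009,0,0]' - 15
python3 -m handwheel '[0,0.024,-0.008,0.01,0,0, 0,0.024,-0.008,0.01,0,0, 0,0.024,-0.008,0.01,0,0, 0,0.024,-0.008,0.01,0,0, 0,0.024,-0.008,0.01,0,0]'
```

```text
time_s: 34.05
position: [687.7, -165.3, 289.7]
eef_rot: [-2.711, -0.004, -1.47]
wrist_force: [5.0, -7.0, 16.6]
grip_width: 9.6
grasp_force: 15.1
time_s: 34.55
position: [650.3, -169.7, 285.4]
eef_rot: [-2.631, -0.005, -1.471]
wrist_force: [1.3, -7.4, 19.8]
grip_width: 9.6
grasp_force: 15.1
```

```bash

python3 -m handwheel '[0,0.025,-0.007,0.01,0,0, 0,0.025,-0.007,0.01,0,0, 0,0.025,-0.006,0.01,0,0, 0,0.025,-0.006,0.01,0,0, 0,0.025,-0.006,0.01,0,0]'
python3 -m handwheel '[0,0.025,-0.003,0.01,0,0, 0,0.025,-0.003,0.01,0,0, 0,0.025,-0.003,0.01,0,0, 0,0.025,-0.003,0.01,0,0, 0,0.025,-0.003,0.01,0,0]'
python3 -m handwheel '[0,0.025,0.001,0.01,0,0, 0,0.025,0.001,0.01,0,0, 0,0.025,0.001,0.01,0,0, 0,0.025,0.001,0.01,0,0, 0,0.025,0.001,0.01,0,0]'
python3 -c "
from cv import *
p,R,o=st();print(o['joint_positions'],p-8*R[:,2]-H, np.linalg.norm((p-8*R[:,2]-H)))"
```

```text
time_s: 35.05
position: [612.6, -173.6, 273.4]
eef_rot: [-2.556, -0.005, -1.471]
wrist_force: [-2.1, -6.6, 14.4]
grip_width: 9.3
grasp_force: 15.0
time_s: 35.55
position: [578.9, -176.7, 254.7]
eef_rot: [-2.479, -0.004, -1.471]
wrist_force: [-3.2, -7.5, 10.1]
grip_width: 9.6
grasp_force: 15.1
time_s: 36.05
position: [550.3, -178.3, 228.7]
eef_rot: [-2.403, -0.001, -1.47]
wrist_force: [-9.7, -4.3, 12.7]
grip_width: 9.1
grasp_force: 15.0
[-0.6491  0.2832  2.1101  1.2719  0.5004  1.3047] [-148.0904  -15.3824  147.5841] 209.63885538479377
```

```bash

python3 -m handwheel '[0,0.025,0.003,0.01,0,0, 0,0.025,0.003,0.01,0,0, 0,0.025,0.003,0.01,0,0, 0,0.025,0.003,0.01,0,0, 0,0.025,0.003,0.01,0,0]'
python3 -m handwheel '[0,0.025,0.006,0.01,0,0, 0,0.025,0.006,0.01,0,0, 0,0.025,0.006,0.01,0,0, 0,0.025,0.006,0.009,0,0, 0,0.025,0.006,0.009,0,0]'
python3 -c "
from cv import *
p,R,o=st();print(o['joint_positions'],p-8*R[:,2]-H)
q=o['joint_positions']
segs([Qb(barp(.0),55,q,.5)],[5])"
```

```text
time_s: 36.55
position: [526.3, -180.7, 198.5]
eef_rot: [-2.325, -0.001, -1.47]
wrist_force: [-5.6, -4.0, 7.0]
grip_width: 9.8
grasp_force: 15.0
time_s: 37.05
position: [508.1, -182.4, 164.0]
eef_rot: [-2.251, 0.0, -1.471]
wrist_force: [-6.2, -6.1, 5.4]
grip_width: 9.6
grasp_force: 15.1
[-0.7835  0.4217  2.3347  1.9223  0.6949  0.4714] [-191.1264  -19.5163   82.0244]
5 x [-0.0, 0.023, 0.01, 0.009, -0.0, -0.0] deg 0.8 mm 8 spd 0.20 q [-0.83  0.55  2.41  2.1   0.86  0.19] p [ 499. -183.  127.] cost 0.0
```

```bash

python3 -m handwheel '[0,0.023,0.01,0.009,0,0, 0,0.023,0.01,0.009,0,0, 0,0.023,0.01,0.009,0,0, 0,0.023,0.01,0.009,0,0]'
python3 -m handwheel '[0,0.02,0.009,0.009,0,0, 0,0,0,0,0,0]'
python3 -m handwheel '[0,0.008,0.006,0,0,0, 0,0,0,0,0,0]'
```

```text
time_s: 37.45
position: [499.7, -182.2, 134.0]
eef_rot: [-2.197, 0.002, -1.47]
wrist_force: [-20.2, -4.3, 6.6]
grip_width: 9.3
grasp_force: 15.0
time_s: 37.65
position: [498.0, -182.3, 126.5]
eef_rot: [-2.185, 0.004, -1.471]
wrist_force: [-18.3, -5.4, -0.9]
grip_width: 9.5
grasp_force: 15.0
time_s: 37.85
position: [498.3, -182.0, 124.0]
eef_rot: [-2.185, 0.004, -1.47]
wrist_force: [-17.8, -3.7, 0.2]
grip_width: 9.6
grasp_force: 15.0
```

```bash

python3 -m handwheel '[0,0.012,0,0,0,0, 0,0,0,0,0,0]'
python3 -m handwheel '[0,0.008,0.005,0,0,0, 0,0,0,0,0,0]'
python3 -m handwheel '[0,0.008,0.005,0,0,0, 0,0,0,0,0,0]'
```

```text
time_s: 38.05
position: [498.3, -182.1, 123.8]
eef_rot: [-2.176, 0.001, -1.467]
wrist_force: [-7.7, 1.5, 17.1]
grip_width: 9.2
grasp_force: 15.0
time_s: 38.25
position: [499.6, -182.4, 122.8]
eef_rot: [-2.17, -0.001, -1.467]
wrist_force: [-1.8, 3.0, 28.3]
grip_width: 9.7
grasp_force: 15.0
time_s: 38.45
position: [500.3, -182.7, 121.1]
eef_rot: [-2.167, -0.002, -1.466]
wrist_force: [2.9, 4.0, 33.4]
grip_width: 11.7
grasp_force: 15.0
```

```bash

python3 -m handwheel '[0,0,0,0,0,0, 0,0,0,0,0,0, 0,0,0,0,0,0]' 26
python3 -m handwheel '[0,-0.012,-0.01,0,0,0, 0,0,-0.05,0,0,0, 0,0,-0.1,0,0,0, 0,0,-0.1,0,0,0, 0,0,0,0,0,0]'
python3 - <<'E'
from cv import *
from cell import env
q=st()[2]["joint_positions"];print(q)
# cover edges check: predicted shut corner vs open; dark/light profile of the scene picture
C=cams(); s=env.get_image("scene").astype(int); t=env.get_image("top").astype(int)
c_,s_=np.cos(ya),np.sin(ya)
W=lambda a,y,z:H+[-a*c_-s_*y,-a*s_+c_*y,z]
for nm,pt in(("front top left",W(170,75,70)),("back top left",W(0,75,70)),("mid top",W(85,0,70)),("front top right",W(170,-75,70)),("open-cover mid",W(-35,0,172))):
    for n,im in(("scene",s),("top",t)):
        u=proj(C[n],pt); x,y=np.round(u).astype(int); print(nm,n,u.round(1),im[y,x-6:x+7].mean(1).astype(int),im[y-6:y+7,x].mean(1).astype(int))
E
```

```text
time_s: 38.75
position: [497.8, -182.5, 116.8]
eef_rot: [-2.181, 0.001, -1.468]
wrist_force: [-0.6, 0.0, 0.5]
grip_width: 25.2
grasp_force: 0.0
time_s: 39.25
position: [434.7, -189.2, 165.7]
eef_rot: [-2.18, 0.0, -1.47]
wrist_force: [-0.5, -0.3, 0.1]
grip_width: 26.1
grasp_force: 0.0
[-1.0035  0.4243  2.4882  1.8738  0.8745  0.2679]
front top left scene [232.5 170.5] [211 204 193 186 174 162 156 164 185 189 177 172 195] [222 215 220 225 221 198 156 129 120 121 119 119 116]
front top left top [290.1 177.6] [ 66  98 115 115  83  50  61 121 202 225 220 220 223] [86 60 61 63 61 62 61 63 69 71 71 51 59]
back top left scene [183.6 180.8] [ 86  83  84  87  87  85  86 107 126 125 124 119 119] [201 186 171 147 129 105  86  85  82  85  83  87  87]
back top left top [286.2 133.9] [129 120 109  98  89  85  88  92  92  94  95  91  90] [154 155 152 154 160 156  88  98 114  82  76  74  73]
mid top scene [203.5 160.4] [81 76 74 74 82 76 76 80 74 79 79 77 75] [ 83  81  78  75  77  75  76  75  76  77  83 108 157]
mid top top [308.2 154.2] [ 98 100 101 101 101 102 101 101 100 101  99 101 101] [ 91  97  99  99 101 101 101 101 101 103 101 102 104]
front top right scene [221.9 141.5] [208 218 223 224 227 227 221 205 180 168 164 164 165] [ 99  97 104 117 152 197 221 230 231 233 233 233 233]
front top right top [330.9 175. ] [217 216 217 217 219 220 226 172 131 153 155 149 147] [187 190 206 225 222 223 226 227  60  83  90  95  93]
open-cover mid scene [165.2 145.9] [169 168 168 168 168 170 166 169 168 170 168 170 169] [166 168 169 169 168 168 166 166 166 171 169 167 167]
open-cover mid top [308.7 112.6] [153 154 155 156 159 155 154 157 157 153 159 168 130] [152 152 151 151 156 158 154 159 157 155 155 158 158]
```

```bash
python3 - <<'E'
from cv import *
q=st()[2]["joint_positions"]
def Qk(p,tl,q0):
    g.Rt.__defaults__[0][0]=.5; R=g.Rt(ya,tl); r=ik(np.array(p),R,q0,3); print(tl,r.cost.round(3),r.x.round(2)); return r.x
for tl in(40,30,25):
    k=np.array([466,-261.5,82]); U=Qk(k+[0,0,60],tl,q); A=Qk(k,tl,U); segs([U,A],[12,5])
E
```

```text
40 0.0 [-0.93  0.42  2.22  1.44  0.59  0.83]
40 0.0 [-0.93  0.56  2.26  1.71  0.59  0.5 ]
12 x [0.021, 0.001, 0.009, -0.014, -0.0, -0.0] deg 1.3 mm 7 spd 0.17 q [-0.93  0.43  2.22  1.44  0.59  0.82] p [ 466. -263.  141.] cost 0.0
5 x [-0.001, 0.025, 0.03, 0.0, -0.0, -0.0] deg 0.0 mm 12 spd 0.21 q [-0.93  0.56  2.27  1.71  0.59  0.5 ] p [ 466. -261.   82.] cost 0.0
30 0.0 [-0.85  0.39  2.14  1.    0.5   1.32]
30 0.0 [-0.85  0.51  2.19  1.31  0.43  0.97]
12 x [0.021, -0.0, 0.009, -0.023, -0.0, -0.0] deg 2.1 mm 7 spd 0.34 q [-0.85  0.39  2.14  1.02  0.5   1.31] p [ 466. -263.  142.] cost 0.0
5 x [-0.001, 0.02, 0.034, -0.001, -0.0, -0.0] deg 0.0 mm 12 spd 0.23 q [-0.85  0.51  2.19  1.3   0.43  0.99] p [ 465. -261.   82.] cost 0.0
25 0.0 [-0.81  0.39  2.09  0.76  0.51  1.59]
25 0.0 [-0.81  0.5   2.14  1.03  0.4   1.29]
12 x [0.021, -0.0, 0.009, -0.028, -0.0, -0.0] deg 2.5 mm 7 spd 0.42 q [-0.81  0.39  2.09  0.76  0.5   1.59] p [ 465. -263.  141.] cost 0.0
5 x [-0.001, 0.016, 0.036, 0.0, -0.0, -0.0] deg 0.0 mm 12 spd 0.21 q [-0.81  0.5   2.14  1.02  0.4   1.3 ] p [ 466. -261.   82.] cost 0.0
```

```bash

python3 -m handwheel '[0.021,0,0.009,-0.028,0,0, 0.021,0,0.009,-0.028,0,0, 0.021,0,0.009,-0.028,0,0, 0.021,0,0.009,-0.028,0,0]' 0 >/dev/null
python3 -m handwheel '[0.021,0,0.009,-0.028,0,0, 0.021,0,0.009,-0.028,0,0, 0.021,0,0.009,-0.028,0,0, 0.021,0,0.009,-0.028,0,0]' >/dev/null
python3 -m handwheel '[0.021,0,0.009,-0.028,0,0, 0.021,0,0.009,-0.028,0,0, 0.021,0,0.009,-0.028,0,0, 0.021,0,0.009,-0.028,0,0, 0,0,0,0,0,0]'
python3 -m handwheel '[-0.001,0.016,0.036,0,0,0, -0.001,0.016,0.036,0,0,0, -0.001,0.016,0.036,0,0,0, -0.001,0.016,0.036,0,0,0, 0,0,0,0,0,0]'
python3 -c "
from cv import *
from cell import env
C=cams();t=env.get_image('top').min(2).astype(int);s=env.get_image('scene').min(2).astype(int)
p,R,o=st();print(p,R[:,2],o['joint_positions'])
g.Rt.__defaults__[0][0]=.5
g.plan([([466,-261.5,80]-18.8*g.Rt(ya,25)[:,2],ya,25,2)])"
```

```text
time_s: 40.65
position: [466.6, -262.0, 139.7]
eef_rot: [-2.709, 0.001, -1.467]
wrist_force: [0.6, 0.4, 0.2]
grip_width: 0.4
grasp_force: 0.0
time_s: 41.15
position: [465.3, -259.6, 91.3]
eef_rot: [-2.709, 0.004, -1.468]
wrist_force: [-0.1, -1.0, 0.9]
grip_width: 0.4
grasp_force: 0.0
[ 465.7003 -260.2648   92.7438] [ 0.4174  0.0451 -0.9076] [-0.807   0.4816  2.1351  0.9593  0.4183  1.3633]
2 x [0.0021, 0.0087, 0.0194, 0.001, 0.0008, 0.0001] | mm 6.4 deg 0.1 ends [ 466. -262.   80.]
```

```bash

python3 -m handwheel '[0.002,0.009,0.019,0,0,0, 0.002,0.006,0.012,0,0,0, 0,0,0,0,0,0]'
python3 -m handwheel '[0,0.003,0.006,0,0,0, 0,0.003,0.006,0,0,0, 0,0,0,0,0,0]'
python3 -m handwheel '[0,0.003,0.006,0,0,0, 0,0,0,0,0,0]'
python3 -m handwheel '[0,0.003,0.006,0,0,0, 0,0,0,0,0,0]'
```

```text
time_s: 41.55
position: [465.6, -261.9, 82.6]
eef_rot: [-2.708, 0.001, -1.468]
wrist_force: [-0.4, 0.2, 0.2]
grip_width: 0.7
grasp_force: 0.0
time_s: 41.85
position: [465.4, -261.9, 78.5]
eef_rot: [-2.708, 0.001, -1.468]
wrist_force: [-0.0, -0.0, 0.1]
grip_width: 0.6
grasp_force: 0.0
time_s: 42.05
position: [465.5, -262.0, 76.6]
eef_rot: [-2.708, 0.001, -1.468]
wrist_force: [1.2, 0.3, 1.9]
grip_width: 0.4
grasp_force: 1.1
time_s: 42.25
position: [465.5, -262.0, 74.6]
eef_rot: [-2.708, 0.001, -1.468]
wrist_force: [1.1, 0.5, 3.6]
grip_width: 0.5
grasp_force: 1.8
```

```bash

python3 -m handwheel '[0,0.002,0.005,0,0,0, 0,0,0,0,0,0]'
python3 -m handwheel '[0,0.002,0.005,0,0,0, 0,0,0,0,0,0]'
python3 -m handwheel '[0,0.003,0.006,0,0,0, 0,0,0,0,0,0]'
```

```text
time_s: 42.45
position: [465.5, -262.0, 73.0]
eef_rot: [-2.708, 0.001, -1.468]
wrist_force: [0.8, 1.4, 4.6]
grip_width: 0.4
grasp_force: 2.3
time_s: 42.65
position: [465.7, -262.0, 72.3]
eef_rot: [-2.707, 0.0, -1.468]
wrist_force: [-6.4, 2.0, 19.4]
grip_width: 0.4
grasp_force: 9.6
time_s: 42.85
position: [465.9, -262.1, 71.7]
eef_rot: [-2.705, -0.001, -1.468]
wrist_force: [-14.2, 3.5, 41.1]
grip_width: 0.6
grasp_force: 20.3
```

The key bottomed out after its 5 mm of travel, the force jumping from 5 N to 41 N. Lifting clear, and a last numeric check of the cover's front edge.

```bash

python3 -m handwheel '[0,-0.02,-0.045,0,0,0, 0,-0.03,-0.09,0,0,0, 0,-0.03,-0.1,0,0,0, 0,0,-0.1,0,0,0, 0,0,0,0,0,0]'
python3 -m handwheel '[0,0,-0.05,0,0,0, 0,0,0,0,0,0, 0,0,0,0,0,0]'
python3 - <<'E'
from cv import *
from cell import env
C=cams(); I={n:env.get_image(n).astype(float).mean(2) for n in("scene","top")}
c_,s_=np.cos(ya),np.sin(ya)
# bilinear profile along the height of the cover's left front edge & lower edges, scene view (offsets mm)
def prof(n,f,ks): return [int(cv2.getRectSubPix(I[n].astype(np.float32),(1,1),tuple(map(float,proj(C[n],f(k)))))[0,0]) for k in ks]
W=lambda a,y,z:H+[-a*c_-s_*y,-a*s_+c_*y,z]
ks=range(-12,13,2)
for a in(165,120,60): print("left lower edge a",a,prof("scene",lambda k:W(a,75,0+k),ks),"upper",prof("scene",lambda k:W(a,75,70+k),ks))
E
```

```text
time_s: 43.35
position: [445.0, -264.9, 173.4]
eef_rot: [-2.706, -0.003, -1.469]
wrist_force: [-0.4, 0.0, 0.4]
grip_width: 0.5
grasp_force: 0.0
time_s: 43.65
position: [438.9, -264.7, 183.5]
eef_rot: [-2.709, 0.001, -1.469]
wrist_force: [0.2, -0.9, -0.7]
grip_width: 0.5
grasp_force: 0.0
left lower edge a 165 [81, 82, 82, 82, 82, 80, 77, 74, 81, 88, 94, 100, 106] upper [119, 119, 119, 120, 124, 129, 139, 154, 170, 187, 205, 216, 224]
left lower edge a 120 [82, 84, 82, 81, 80, 78, 76, 79, 83, 88, 95, 103, 109] upper [119, 120, 120, 123, 126, 132, 144, 157, 174, 192, 207, 218, 228]
left lower edge a 60 [85, 85, 84, 82, 79, 76, 78, 83, 87, 94, 101, 107, 112] upper [121, 120, 121, 123, 127, 140, 153, 171, 191, 208, 218, 227, 231]
```

```bash
python3 -c "
from cell import env
print(env.sign_off())"
```

```text
the job is handed in; nothing more can be done
None
```

I handed the job in at about 44 s: I squeezed and released the trigger, set the dish on the pan rest about 2 mm off centre, shut the cover and pressed the key fully down last; trigger-home and cover-shut were judged from contact force and finger width only, and I did not re-check the bystanders at the end.

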